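# Change a sample and index the counter's carousel one click

## Robot

A 6-joint arm with a two-finger parallel gripper is mounted at the origin on the work surface. World frame = base frame: x ahead of the robot, y to its left, z up, the work surface at z = 0. Lengths are in mm, angles in rad, forces in N, time in s.
With the tool pointing down it reaches from about 400 to 925 mm from the base axis. Payload 12.5 kg.
Tool frame: the origin (TCP) lies midway between the tips of the shut fingers; the grasp point (between the pads) lies 19 mm behind it; z points along the fingers, y is the direction in which the jaws open and shut (so a half turn about z gives the same grasp; the last joint's range is limited). The gripper opens to 95 mm and grips with 3 to 60 N. Pads are 20 mm wide; open, the fingers measure 119 mm over their backs; the gripper's body (75 mm by 180 mm) begins 59 mm behind the grasp point.
Start: joints at [-0.106, 0.491, 1.559, -0, 1.092, -0.106], TCP at [625.017, 0.021, 214.661] pointing down, gripper open.
Joint ranges: [-3.1, 3.1], [-0.84, 2.19], [0.05, 2.79], [-1.13, 4.28], [0.06, 2.93], [-2.69, 2.69]. Speed limits (rad/s): [2.22, 2.22, 2.79, 3.14, 3.14, 3.14].

## Interface

Orientations are given as [roll, pitch, yaw] about the fixed x, y, z axes, in that order (R = Rz(yaw) Ry(pitch) Rx(roll)).
In Python, from cell import env, eyes, job_done, boxes_of, regions_of gives the robot as it stands.
- The arm moves only by the tool send_rows, never from a script. Its argument "plan" is text: rows parted by semicolons, each of 5 numbers parted by spaces: the shift along the tool's x, y, z in mm, then the turn about the tool's z in rad, then the finger opening in mm, from 0 to 95.1. In form: x y z roll gripper; .... A call has 1 to 8 rows; each row shifts and turns the pose as measured when the row begins, along the tool's axes as they then stand; what a row does not reach is not made up. A row lasts 1/10 s, in which the tool goes at most 50 mm and 8.59 degrees, less where a joint would pass 70% of its speed; a pose out of reach is approached as far as the arm can. A call with a gripper value outside its range is refused whole. The fingers move at their own pace and stop on an object; the grip force is fixed at half the most. Time passes only in rows, so rows that do not move let the fingers close. It gives the time, the measured TCP pose, the force and the opening at its end, in the units of the state.
- env.state(): the state, without advancing time (a new reading comes with each control period).
- eyes.read_camera(name): name is "scene" or "side" or "wrist"; returns a dict with "image" (420x560x3 uint8, red, green, blue), "vertical_fov" (degrees; the focal length in pixels is half the picture's height over the tangent of half this angle, whatever the lens; pixels are square), "cx", "cy" (the principal point, pixels), "extrinsics" (4x4, takes a point from camera to world coordinates). Camera axes: x right, y up, looking along -z (the intrinsics and any distortion apply to the point x, -y, -z); pixel columns grow to the right and rows downward; lengths in mm; the calibration is good to about 2 mm. A picture is of the moment at which its call begins. There is no depth.
- job_done(): hands the job in, once; it reports no verdict.
Trained networks look in a picture, given as the dict that the camera call returned (one of the last four; its "shot" number tells which), for a name from the list of things; names that differ only in an ending like _2 or _b are one class to them, and where a whole thing is asked for, a point or a joint stands for the part that bears it (a point fixed in the world has none). Each returns a list of dicts, best first, with "confidence" (0 to 1); they miss things now and then, are a little off and sometimes report something else, mostly with a low value. They report only what shows in the picture. A call takes as long as a camera call. They do not tell look-alikes from the thing itself.
- boxes_of(target, picture): "bbox" ([left, top, width, height] in pixels, round what is visible of it).
- regions_of(target, picture): "pixels" (420x560 bool, what is visible of it) and "bbox" ([left, top, width, height] in pixels, round what is visible of it).
The state is a dict: "t": time; "joints": joint angles; "qvel": joint speeds; "tau": joint torques, N m; "eef_pos": TCP position; "tcp_rot": TCP orientation; "ft_force": force on the tool from outside, world axes, zero at the start; "moment": the same for the moment, N m; "opening": opening from 0.0 (shut) to 1.0 (fully open).
Only numpy, scipy, OpenCV 4.12 (cv2) and the standard library are available. Lean on these libraries where they do the work, as an engineer would, in place of code of your own. Each camera call takes 0.05 s, during which the arm holds its last target.

## Task

Take the counted sample jar out of the carousel pocket at the loading place (one click before the detector) and stand it gently on the floor of the clear tray, then seat the fresh jar from the bench fully down in that same pocket. Then turn the carousel exactly one click clockwise seen from above, so that the fresh jar faces the detector, and let go. Keep both jars upright, leave the other jars in their pockets, and do not knock or shift the tile, bottle, glassware and mortar.

Things in the scene. Friction and masses are not known exactly. Their poses are not given: they have to be found in the camera images.
- fresh_jar_center (a point): fresh sample: sample jar, straight and round, 48 mm across, 105 mm tall, 0.15 to 0.31 kg, clear with white pellets and a white ribbed cap of the same diameter (all sample jars look alike); point at its centre, 52.5 mm above its foot. It is the only sample jar that stands on the bench, among a wash bottle and a squat jar
- counted_jar_center (a point): counted sample: sample jar, straight and round, 48 mm across, 105 mm tall, 0.15 to 0.31 kg, clear with white pellets and a white ribbed cap of the same diameter (all sample jars look alike); point at its centre, 52.5 mm above its foot. At the start it is seated in the carousel pocket at the loading place
- changer: sample changer, fixed: round white housing 300 mm across, 45 mm high; origin on the bench under the carousel's axis. Six stations every 60 degrees: the detector's at the housing's +x; the loading place is the next anticlockwise seen from above (60 degrees from +x towards +y), marked by a small dark diamond on the rim. A bed 120 mm wide carries the detector, to 350 mm from the axis along +x
- carousel (a joint): turn of the carousel in rad, 0 at the start, growing clockwise seen from above. It turns about the changer's upright axis with a click (spring detent) every 1.047 rad (60 degrees): it takes up to about 0.3 N m, most near half-way, and once let go it pulls itself to the nearest click. Its disc is 272 mm across, top 53 mm above the bench
- load_pocket (a point): centre of the floor (53 mm above the bench) of the carousel pocket that is at the loading place at the start; turns with the carousel; a seated jar's centre is 52.5 mm above it. The six pockets are grey tubes, 52 mm inside, 60 mm outside, 40 mm deep, rims 93 mm above the bench, centres 100 mm from the axis
- handle (a point): centre of the carousel's turning handle, on its axis 148.5 mm above the bench: upright black bar 16 mm thick (along this frame's x), 70 mm long (along y), 35 mm high (131 to 166 mm above the bench), on a 15 mm round neck above a hub 44 mm across whose top is 98 mm above the bench; turns with the carousel
- detector_window (a point): centre of the detector's black end window, 153.5 mm from the carousel's axis, 108 mm above the bench; the detector is a level steel cylinder 80 mm across (86 over its rings) running outward from here along the changer's +x, with a 75 mm grey box at its outer end, top 151 mm above the bench
- tray: clear plastic tray, fixed to the bench, open on top, 260 mm along x, 170 mm along y, 45 mm high, walls and floor 3 mm; origin under its centre
- tile: white ceramic tile 60 x 60 x 18 mm lying loose in the tray; origin at the centre of its underside
- jar_at_detector_center (a point): sample jar like the others, seated in the pocket that faces the detector at the start; centre half-way up
- jar_after_center (a point): sample jar like the others, seated in the pocket next clockwise after the detector at the start; centre half-way up
- jar_opposite_center (a point): sample jar like the others, seated in the pocket opposite the detector at the start; centre half-way up
- wash_bottle: wash bottle standing on the bench between changer and tray, 62 mm across, 168 mm to the cap's top (cap 44 mm across), thin spout to 203 mm and 33 mm out sideways along x; origin under its centre
- squat_jar: squat amber jar on the bench, 68 mm across, 62 mm tall; origin under its centre
- mortar: white ceramic mortar 88 mm across, 55 mm high, with a pestle leaning in it (to 85 mm), behind the others; origin under its centre
- beaker: glass beaker 72 mm across, 90 mm tall, near the robot; origin under its centre
- pellet_dish: lidded flat dish of pellets 94 mm across, 17 mm high (pellets seen to 26 mm), near the robot; origin under its centre
Not all that is in view belongs to the job. What is shaped like the part that bears fresh_jar_center but blue or pink is not meant.

How it is judged (in metres and radians):
On the way, in this order (a step that is already met when the one before it is completed fails the run):
1. the counted jar stands on the tray's floor, the carousel not yet turned (x of counted_jar_center in the frame of tray between -0.108 and 0.108 m and y of counted_jar_center in the frame of tray between -0.063 and 0.063 m and z of counted_jar_center in the frame of tray between 0.0485 and 0.0625 m and angle between counted_jar_center's own z axis and vertical below 0.15 rad and value of joint carousel between -0.25 and 0.25 rad), for 0.2 s.
2. the fresh jar is seated in the pocket at the loading place (horizontal distance between fresh_jar_center and load_pocket below 0.007 m and z of fresh_jar_center in the frame of load_pocket between 0.046 and 0.058 m and angle between fresh_jar_center's own z axis and vertical below 0.15 rad and value of joint carousel between -0.25 and 0.25 rad), for 0.2 s.
3. the carousel has been turned one click clockwise, with the fresh jar in it (horizontal distance between fresh_jar_center and load_pocket below 0.007 m and z of fresh_jar_center in the frame of load_pocket between 0.046 and 0.058 m and angle between fresh_jar_center's own z axis and vertical below 0.15 rad and value of joint carousel between 0.9472 and 1.1472 rad), for 0.2 s.
At the end, for the whole second after the job is handed in: The counted jar stands upright on the tray floor (within 8 degrees); the fresh jar is seated in the load pocket (centre within 7 mm, depth within 6 mm, upright); the carousel rests one click clockwise (1.047 rad, within 0.1); the other three jars are still seated; all at rest (all of step 3 and x of counted_jar_center in the frame of tray between -0.108 and 0.108 m and y of counted_jar_center in the frame of tray between -0.063 and 0.063 m and z of counted_jar_center in the frame of tray between 0.0485 and 0.0625 m and angle between each of counted_jar_center, jar_at_detector_center, jar_after_center, jar_opposite_center's own z axis and vertical below 0.15 rad and height (world z) of jar_at_detector_center between 0.098 and 0.113 m and height (world z) of jar_after_center between 0.098 and 0.113 m and height (world z) of jar_opposite_center between 0.098 and 0.113 m and linear speed of each of fresh_jar, counted_jar below 0.03 m/s and velocity of joint carousel between -0.08 and 0.08 rad/s); the robot touches nothing.
It fails at once if the carousel is turned past the click, or backwards (value of joint carousel above 1.45 rad or value of joint carousel below -0.4 rad).
It fails at once if a sample jar being moved is tipped over (angle between any of fresh_jar_center, counted_jar_center's own z axis and vertical above 0.6 rad).
It fails at once if a sample jar is dropped or rammed down (contact force between counted_jar and tray above 60 N or contact force between fresh_jar and carousel above 60 N or (linear speed of fresh_jar above 0.5 m/s and contact force between the fingers and fresh_jar below 0.1 N) or (linear speed of counted_jar above 0.5 m/s and contact force between the fingers and counted_jar below 0.1 N)).
It fails at once if another jar of the carousel is lifted out or tipped (height (world z) of any of jar_at_detector_center, jar_after_center, jar_opposite_center above 0.135 m or angle between any of jar_at_detector_center, jar_after_center, jar_opposite_center's own z axis and vertical above 0.35 rad).
It fails at once if the bottle, squat jar, beaker, mortar, dish or tile is knocked or shifted more than 25 mm (distance of any of wash_bottle, mortar, squat_jar, beaker, pellet_dish, tile from where it was at the start of the episode above 0.025 m or angle between any of wash_bottle, mortar, squat_jar, beaker, pellet_dish's own z axis and vertical above 0.4 rad).
It also fails if it takes over 67 s, if anything falls off the work surface, if the arm or the gripper's body presses on something with over 40 N, if the wrist force passes 120 N, or if a joint passes its speed limit or range.

## Working session

There is one attempt and no reset: what is moved stays moved. The work goes in short steps, Python scripts to look and compute and a tool call to move; the robot and the scene stay as the last step left them, time stands still between calls to the robot, and variables do not carry over. Pictures are saved under pics/ and viewed, and the job is handed in when it is done.

Besides the shell and the picture viewer there is one more tool, called after ">>>" as name(argument=value, ...) on one line, values as JSON. send_rows: Moves the arm, as the interface text tells. Its arguments: {"type":"object","properties":{"plan":{"type":"string"}},"required":["plan"]}

```bash
ls; mkdir -p pics
python3 - <<'E'
from cell import env, eyes, job_done, boxes_of, regions_of
import cv2
print(env.state())
for n in ["scene","side","wrist"]:
    p=eyes.read_camera(n); cv2.imwrite(f"pics/{n}0.png",p["image"][:,:,::-1]); print(n,{k:v for k,v in p.items() if k!="image"})
E
```

```text
pics
{'t': 0.0, 'joints': array([-1.05609562e-01,  4.91555451e-01,  1.55946175e+00, -4.10649664e-06,
        1.09167211e+00, -1.05595830e-01]), 'qvel': array([ 0.00023914, -0.00156998, -0.00018891, -0.00052772,  0.00036069,
        0.00215032]), 'tau': array([-9.52334158e-04, -6.12640929e+01, -2.58175153e+01,  6.92750537e-02,
        4.83079045e-02, -1.38641695e-05]), 'eef_pos': array([6.24757203e+02, 4.14884393e-02, 2.14060059e+02]), 'tcp_rot': array([-3.14050172e+00, -1.11966146e-04,  1.57078443e+00]), 'ft_force': array([-0.17562739,  0.38409688, -0.90378594]), 'moment': array([ 0.0124483 , -0.03630296,  0.0145664 ]), 'opening': 1.0007857549581376}
scene {'vertical_fov': 47.4052514931619, 'cx': 285.2254790283755, 'cy': 211.99334766374346, 'extrinsics': array([[-6.97191734e-01, -5.19554722e-01,  4.93949974e-01,
         1.19617935e+03],
       [ 7.16801792e-01, -4.94744693e-01,  4.91348022e-01,
         6.01003250e+02],
       [-1.09030567e-02,  6.96628007e-01,  7.17349666e-01,
         9.92980880e+02],
       [ 0.00000000e+00,  0.00000000e+00,  0.00000000e+00,
         1.00000000e+
[... 234 characters left out ...]
.64822221e-01, -7.53948347e-01,
        -9.35914440e+02],
       [-3.88169748e-03,  7.99489928e-01,  6.00666953e-01,
         8.93157710e+02],
       [ 0.00000000e+00,  0.00000000e+00,  0.00000000e+00,
         1.00000000e+00]]), 'shot': 2}
wrist {'vertical_fov': 62.527475573932705, 'cx': 278.2288632382119, 'cy': 206.0214010089952, 'extrinsics': array([[ 9.99999639e-01, -6.16786515e-04,  5.84662809e-04,
         6.26523010e+02],
       [ 4.41302145e-04,  9.64794033e-01,  2.63006233e-01,
         7.35392560e+01],
       [-7.26297888e-04, -2.63005880e-01,  9.64793957e-01,
         3.84502248e+02],
       [ 0.00000000e+00,  0.00000000e+00,  0.00000000e+00,
         1.00000000e+00]]), 'shot': 3}
```

View pics/scene0.png

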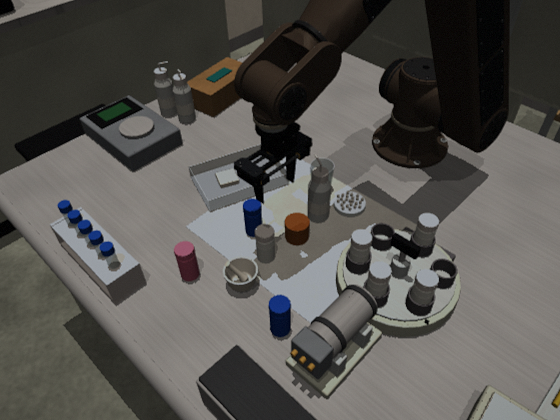

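View pics/side0.png

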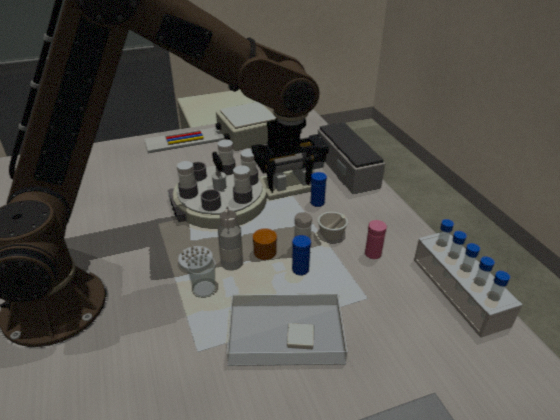

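View pics/wrist0.png

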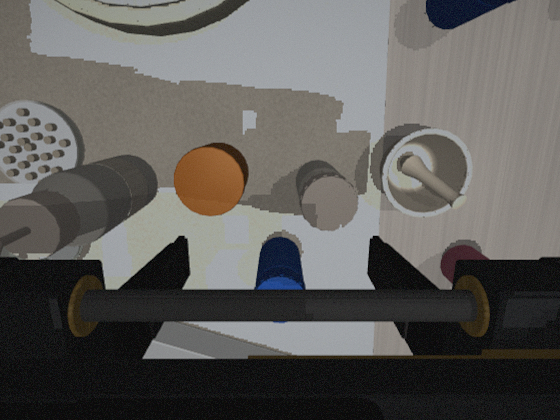

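```bash
cat > h.py <<'E'
import numpy as np, cv2
def cam(p):
    f=p["image"].shape[0]/2/np.tan(np.radians(p["vertical_fov"])/2); return f,p["cx"],p["cy"],np.array(p["extrinsics"])
def proj(p,X):
    f,cx,cy,E=cam(p); X=np.atleast_2d(X); c=(X-E[:3,3])@E[:3,:3]
    return np.c_[cx+f*c[:,0]/-c[:,2], cy-f*c[:,1]/-c[:,2]]
def back(p,uv,z):
    f,cx,cy,E=cam(p); uv=np.atleast_2d(uv).astype(float)
    d=np.c_[(uv[:,0]-cx)/f,-(uv[:,1]-cy)/f,-np.ones(len(uv))]@E[:3,:3].T
    t=(z-E[2,3])/d[:,2]; return E[:3,3]+d*t[:,None]
def cyl(x,y,r,z0,z1,n=48):
    a=np.linspace(0,2*np.pi,n,endpoint=False); c=np.c_[x+r*np.cos(a),y+r*np.sin(a)]
    return np.vstack([np.c_[c,0*a+z0],np.c_[c,0*a+z1]])
def draw(img,p,X,col,closed=True):
    cv2.polylines(img,[np.round(proj(p,X)*8).astype(int)],closed,col,1,cv2.LINE_AA,3)
E
python3 - <<'E'
from cell import *
from h import *
import pickle
P={n:eyes.read_camera(n) for n in ["scene","side","wrist"]}
out={}
for n,p in P.items():
    for t in ["fresh_jar_center","changer","handle","tray","tile","wash_bottle","squat_jar","mortar","beaker","pellet_dish","detector_window","load_pocket","carousel"]:
        try: r=regions_of(t,p)
        except Exception as e: print(t,e); continue
        out[n,t]=r
        for d in r:
            m=d["pixels"]; ys,xs=np.nonzero(m)
            print(n,t,round(d["confidence"],2),d["bbox"],round(xs.mean(),1),round(ys.mean(),1),len(xs))
pickle.dump((P,out),open("d0.pkl","wb"))
E
```

```text
scene fresh_jar_center 0.74 [173.5, 239.4, 23.6, 39.1] 186.7 259.9 694
scene fresh_jar_center 0.71 [244.8, 199.7, 18.8, 36.5] 251.9 214.5 521
scene fresh_jar_center 0.69 [254.7, 224.4, 22.4, 37.2] 265.2 242.4 670
scene fresh_jar_center 0.56 [271.9, 293.5, 17.1, 41.9] 279.9 314.5 792
scene changer 0.67 [286.9, 223.7, 175.5, 170.6] 373.8 306.9 13793
scene handle 0.85 [342.9, 222.9, 115.6, 99.5] 403.9 272.8 5623
scene handle 0.27 [350.2, 224.3, 19.4, 38.2] 360.1 244.8 677
scene tray 0.8 [189.3, 146.5, 101.2, 61.0] 231.3 178.9 2709
scene tile 0.52 [214.6, 168.9, 24.9, 17.0] 227.0 177.6 335
scene wash_bottle 0.89 [309.0, 165.4, 18.7, 57.0] 318.9 194.7 1092
scene squat_jar 0.69 [284.8, 211.0, 26.8, 36.6] 296.8 228.0 724
scene squat_jar 0.47 [221.1, 257.4, 38.0, 31.9] 240.0 272.6 973
scene mortar 0.88 [223.4, 254.7, 35.2, 35.9] 240.6 272.4 945
scene beaker 0.55 [310.3, 158.5, 25.1, 22.8] 324.2 165.8 205
scene pellet_dish 0.7 [335.7, 193.2, 31.1, 21.7] 349.3 203.0 657
scene detector_window 0.7 [343.5, 221.6, 113.6, 96.4] 403.8 272.8 5969
scene detector_window 0.56 [285.3, 221.9, 173.5, 177.4
[... 1924 characters left out ...]
345.0 3117
wrist wash_bottle 0.8 [0.0, 155.5, 156.9, 105.0] 76.0 206.4 10476
wrist squat_jar 0.9 [172.5, 144.9, 76.2, 73.3] 210.9 179.0 4417
wrist mortar 0.93 [380.2, 127.0, 93.2, 91.5] 426.0 172.9 6532
wrist mortar 0.63 [1.4, 153.9, 153.4, 107.7] 75.9 206.5 10478
wrist beaker 0.61 [1.8, 246.0, 83.3, 17.0] 53.4 254.1 457
wrist beaker 0.42 [143.0, 316.9, 140.4, 42.8] 200.0 344.5 3162
wrist pellet_dish 0.79 [0.3, 100.1, 84.7, 89.8] 37.2 142.0 5843
wrist detector_window 0.81 [54.7, 1.6, 194.3, 37.1] 154.2 14.1 4785
wrist load_pocket 0.73 [94.6, 0.0, 88.0, 12.2] 137.2 2.8 500
wrist carousel 0.95 [99.4, 0.4, 81.4, 6.4] 138.5 2.9 507
wrist carousel 0.39 [144.5, 321.8, 139.8, 37.6] 199.5 344.8 2987
```

Run:
```python
from h import *
import pickle
from scipy.optimize import least_squares
P,out=pickle.load(open("d0.pkl","rb"))
def cen(p,parts):
    m=np.zeros((420,560),np.uint8); cv2.fillConvexPoly(m,cv2.convexHull(np.round(proj(p,parts)*16).astype(np.int32)),1,shift=4)
    h=cv2.convexHull(proj(p,parts).astype(np.float32)); M=cv2.moments(h); return np.array([M['m10']/M['m00'],M['m01']/M['m00']])
def fit(obs,r,h,x0):
    def f(q): return np.concatenate([cen(P[n],cyl(*q,r,0,h))-c for n,c in obs.items()])
    s=least_squares(f,x0,diff_step=1e-3); return s.x.round(1),s.fun.round(1)
def c(n,t,i=0):
    ys,xs=np.nonzero(out[n,t][i]["pixels"]); return np.array([xs.mean(),ys.mean()])
J="fresh_jar_center"
print("fresh scene+wrist",fit({"scene":c("scene",J,2),"wrist":c("wrist",J,2)},24,105,[640,150]))
print("fresh scene",fit({"scene":c("scene",J,2)},24,105,[640,150]))
print("fresh wrist",fit({"wrist":c("wrist",J,2)},24,105,[640,150]))
print("blue",fit({"scene":c("scene",J,1),"side":c("side",J,1)},24,105,[640,50]))
print("blue2",fit({"scene":c("scene",J,3),"side":c("side",J,2)},24,105,[740,250]))
print("pink",fit({"scene":c("scene",J,0),"side":c("side",J,0)},24,105,[740,50]))
for t,r,h in [("squat_jar",34,62),("mortar",44,55)]:
    print(t,fit({n:c(n,t) for n in P},r,h,[600,100]))
print("bottle",fit({n:c(n,"wash_bottle") for n in ["scene","side"]},31,168,[500,50]))
print("tile s", back(P["scene"],c("scene","tile"),12), back(P["side"],c("side","tile"),12))
print("dish", back(P["scene"],c("scene","pellet_dish"),15))
print("beaker",fit({"side":c("side","beaker")},36,90,[400,50]))
for n,(x,y,w,h) in {"scene":(330,200,140,140),"side":(160,130,120,100)}.items():
    cv2.imwrite(f"pics/{n}_ch.png",cv2.resize(P[n]["image"][y:y+h,x:x+w,::-1],None,fx=5 if n=="side" else 4.2,fy=5 if n=="side" else 4.2,interpolation=cv2.INTER_CUBIC))
cv2.imwrite("pics/tray.png",np.hstack([cv2.resize(P["scene"]["image"][135:225,180:300,::-1],(400,300)),cv2.resize(P["side"]["image"][280:370,220:350,::-1],(400,300))]))
```

```text
fresh scene+wrist (array([668.6,  -1.4]), array([-0.9,  1.3, -0.5, -0. ]))
fresh scene (array([663.9,  -2.9]), array([0., 0.]))
fresh wrist (array([669.1,  -1.4]), array([-0., -0.]))
blue (array([624.5, -94.7]), array([ 0.2,  2.1, -0.5,  2.1]))
blue2 (array([792.2, 176.5]), array([-0.2,  0.7, -0.6,  1.2]))
pink (array([ 841.3, -101.1]), array([-0. ,  0.9, -0.4,  1.2]))
squat_jar (array([559.4,   8.4]), array([-0.7,  0.9,  0.3,  0.9, -0.4, -0.2]))
mortar (array([773.6,  13.1]), array([-2.2,  4.8,  1.7,  3.5, -2.1, -0.7]))
bottle (array([460.4,  -2.3]), array([-0.6, -1.4, -0.1, -1.7]))
tile s [[ 538.4598587  -303.75776538   12.        ]] [[ 540.90412749 -302.13622903   12.        ]]
dish [[368.71202219  40.3322885   15.        ]]
beaker (array([367.7, -63.6]), array([-0., -0.]))
```

View pics/scene_ch.png

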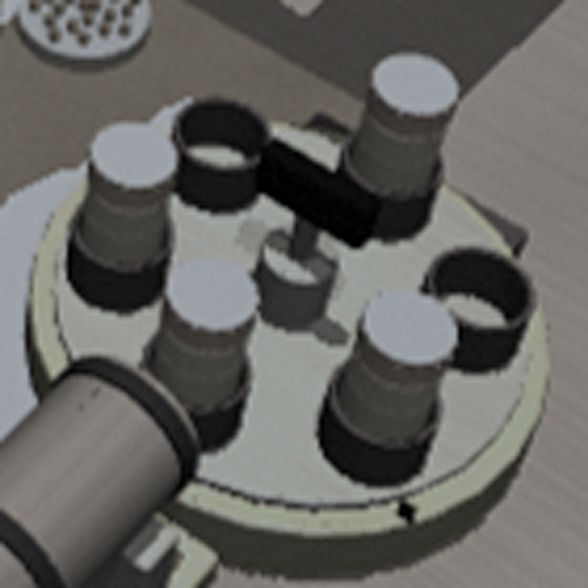

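View pics/side_ch.png

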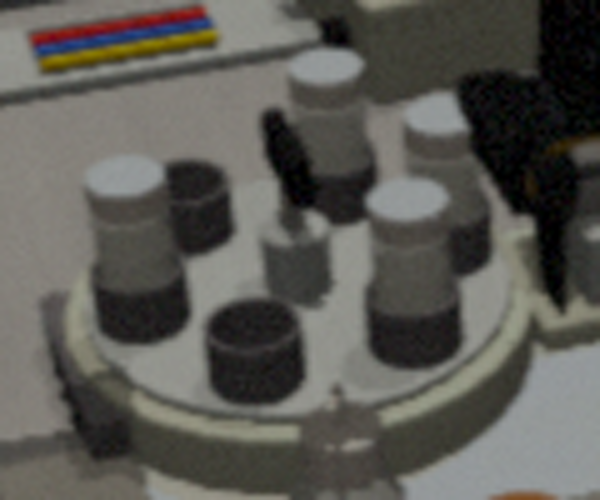

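View pics/tray.png

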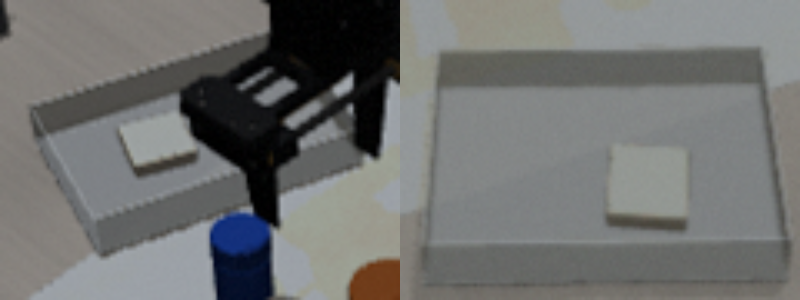

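Run:
```python
from h import *
import pickle
from scipy.optimize import least_squares
P,out=pickle.load(open("d0.pkl","rb"))
sc=P["scene"]; sd=P["side"]
caps={-120:(428.8,220.2)}
A=back(sc,[(428.8,220.2),(361.4,237.4),(380,269.5),(427.6,277.4)],158); B=back(sd,[(185.4,165.4),(225,143.6),(247.6,152.4),(241.6,169.8)],158)
R=back(sc,[(382.6,231.7),(445,267.9)],93)
print(A.round(1),B.round(1),R.round(1))
def f(q,S):
    x,y,t=q; st=lambda k:np.array([x+100*np.cos(t+k*np.pi/3),y+100*np.sin(t+k*np.pi/3)])
    r=[]
    # scene order: A opp(3), B after(-1), C det(0), D load(1); rims: 4,2
    if S!="side":
        for a,k in zip(A,[3,-1,0,1]): r.append(a[:2]-st(k))
        for a,k in zip(R,[4,2]): r.append(a[:2]-st(k))
    if S!="scene":
        for a,k in zip(B,[3,1,0,-1]): r.append(a[:2]-st(k))
    return np.concatenate(r)
for S in ["scene","side","both"]:
    s=least_squares(f,[600,250,0],args=(S,)); print(S,s.x,s.fun.round(1))
```

```text
[[404.8 295.9 158. ]
 [558.6 213.5 158. ]
 [604.1 299.7 158. ]
 [551.  385.7 158. ]] [[405.7 290.1 158. ]
 [551.1 379.6 158. ]
 [603.  300.8 158. ]
 [556.6 209.  158. ]] [[457.1 210.1  93. ]
 [449.1 383.3  93. ]]
scene [5.04101437e+02 2.98023615e+02 3.37852008e-02] [ 0.7  1.2  1.6  0.3  0.  -1.7 -0.2 -0.5  0.1  0.3 -2.1  0.4]
side [5.04116974e+02 2.93877309e+02 3.99418871e-02] [ 1.5  0.3  0.5 -2.8 -1.1  2.9 -0.9 -0.3]
both [5.04105343e+02 2.96427788e+02 3.36680746e-02] [ 0.7  2.8  1.6  1.9  0.  -0.1 -0.2  1.1  0.1  1.9 -2.1  2.   1.5 -2.9
 -0.  -5.1 -1.1  1.  -0.4 -2.6]
```

Run:
```python
from h import *
import pickle
P,out=pickle.load(open("d0.pkl","rb"))
sc=P["scene"]; sd=P["side"]
print(back(sd,[(232,295),(337.6,294.4),(346,352),(228,352.6)],45).round(1))
# scene tray near rim left/back corners crop scale 400/120,300/90
print(back(sc,[(180+33/3.333,135+107/3.333),(180+100/3.333,135+222/3.333)],45).round(1))
b=back(sc,np.array([(268,143),(385,195)])/4.2+[330,200],166);print(b.round(1))
d=b[1]-b[0];print(np.degrees(np.arctan2(d[1],d[0])),np.hypot(*d[:2]))
b=back(sd,np.array([(268,115),(298,150)])/5+[160,130],166);print(b.round(1))
im=P["scene"]["image"][:,:,::-1].copy()
```

```text
[[ 419.7 -156.5   45. ]
 [ 661.3 -241.4   45. ]
 [ 605.9 -398.    45. ]
 [ 367.4 -313.9   45. ]]
[[ 607.1 -391.9   45. ]
 [ 660.8 -231.    45. ]]
[[505.2 264.7 166. ]
 [492.8 331.4 166. ]]
100.53726054185813 67.83204984328715
[[499.7 319.6 166. ]
 [506.8 272.5 166. ]]
```

>>> send_rows(plan="40 -9 -6 0 95; 40 -9 -6 0 95; 40 -9 -6 0 95; 40 -9 -6 0 95; 40 -9 -6 0 95; 40 -9 -6 0 95; 40 -9 -6 0 95; 40 -9 -6 0 95")

```text
t: 3.05
eef_pos: [552.2, 326.7, 263.5]
tcp_rot: [-3.141, 0.0, 1.562]
ft_force: [0.6, -0.2, -0.2]
opening: 1.001
```

```bash
cat > shot.py <<'E'
import sys,pickle,cv2
from cell import env,eyes
from h import *
n,tag=sys.argv[1:3]
p=eyes.read_camera(n); pickle.dump(p,open(f"{tag}.pkl","wb"))
cv2.imwrite(f"pics/{tag}.png",p["image"][:,:,::-1]); s=env.state(); print(s["t"],s["eef_pos"],s["tcp_rot"],p["extrinsics"][:3,3])
E
python3 shot.py wrist w1
```

```text
3.1 [550.80932418 332.06883016 264.47435947] [ 3.14120295e+00 -2.03683297e-03  1.56526630e+00] [554.47391612 400.32271681 433.8620686 ]
```

View pics/w1.png

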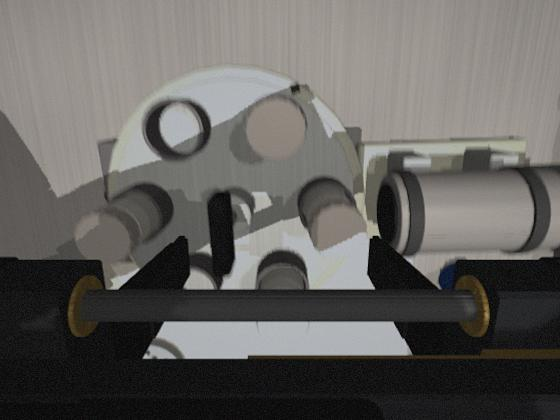

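```bash
python3 shot.py wrist w1
python3 - <<'E'
import cv2
im=cv2.imread("pics/w1.png"); cv2.imwrite("pics/w1c.png",cv2.resize(im[50:290,60:380],(800,600),interpolation=cv2.INTER_CUBIC))
E
```

```text
3.15 [551.51311804 329.45620311 263.86218762] [ 3.14116319e+00 -9.09514826e-04  1.56665783e+00] [552.72603001 405.2215746  435.00354667]
```

View pics/w1c.png

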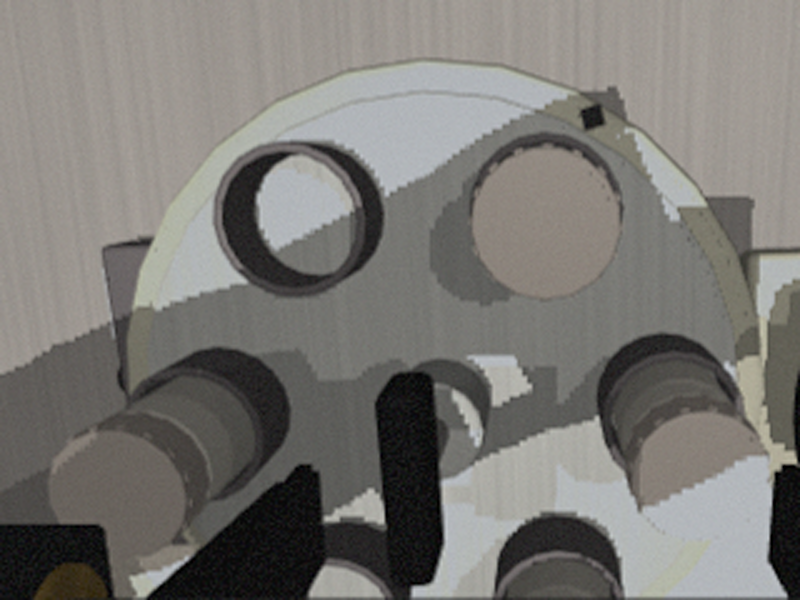

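```bash
python3 shot.py wrist w2
cat > ov.py <<'E'
import sys,pickle
from h import *
def overlay(p,x,y,t,ang=0):
    im=cv2.resize(p["image"][:,:,::-1],None,fx=2,fy=2,interpolation=cv2.INTER_CUBIC)
    q=dict(p); 
    def d(X,c): cv2.polylines(im,[np.round((proj(p,X)*2+.5)*8).astype(int)],True,c,1,cv2.LINE_AA,3)
    C=lambda a,b,r,z:cyl(a,b,r,0,z)[48:]
    for k in range(6):
        a=t+k*np.pi/3; px,py=x+100*np.cos(a),y+100*np.sin(a)
        d(C(px,py,30,93),(0,255,0))
        if k in (0,1,3,5): d(C(px,py,24,158),(0,0,255))
    d(C(x,y,136,53),(255,0,0)); d(C(x,y,150,45),(255,255,0)); d(C(x,y,22,98),(0,255,255))
    u=np.array([np.cos(t),np.sin(t)]);v=np.array([-u[1],u[0]])
    d(np.array([[*(np.array([x,y])+u*a+v*b),166] for a,b in [(8,35),(-8,35),(-8,-35),(8,-35)]]),(255,0,255))
    return im
E
python3 - <<'E'
from ov import *
p=pickle.load(open("w2.pkl","rb"))
print(back(p,[(278.4,139.2),(107.2,244.8)],158),back(p,(179.6,137.6),93))
im=overlay(p,504.1,297,.034); cv2.imwrite("pics/w2o.png",im[100:600,100:800])
E
```

```text
3.2 [551.99263017 327.27438662 263.29203867] [-3.14137628e+00  2.29665481e-04  1.56584055e+00] [553.32920097 402.78712925 434.29775053]
[[553.57344685 382.16943    158.        ]
 [407.13628387 293.98554562 158.        ]] [[457.78306927 379.21078051  93.        ]]
```

View pics/w2o.png

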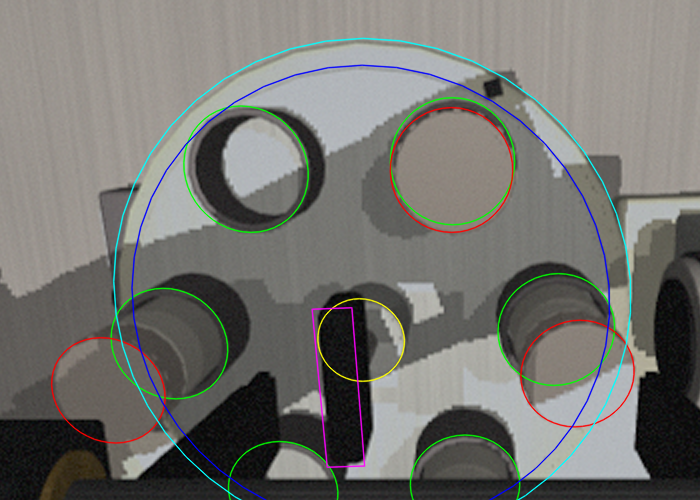

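>>> send_rows(plan="0 0 0 0 95; 0 0 0 0 95; 0 0 0 0 95; 0 0 0 0 95; 0 0 0 0 95")

```text
t: 3.7
eef_pos: [553.1, 323.6, 262.7]
tcp_rot: [-3.14, 0.001, 1.562]
ft_force: [-0.6, -0.5, 0.2]
opening: 1.001
```

```bash
python3 shot.py wrist w3;python3 - <<'E'
from ov import *
p=pickle.load(open("w3.pkl","rb"))
im=overlay(p,504.1,297,.034); cv2.imwrite("pics/w3o.png",im[100:600,100:800])
cv2.imwrite("pics/w3c.png",cv2.resize(p["image"][50:290,60:380,::-1],(800,600),interpolation=cv2.INTER_CUBIC))
E
```

```text
3.75 [553.10295286 323.61833369 262.67690453] [-3.14040144e+00  1.32190204e-03  1.56197973e+00] [555.54608398 397.30958322 432.95554012]
```

View pics/w3o.png

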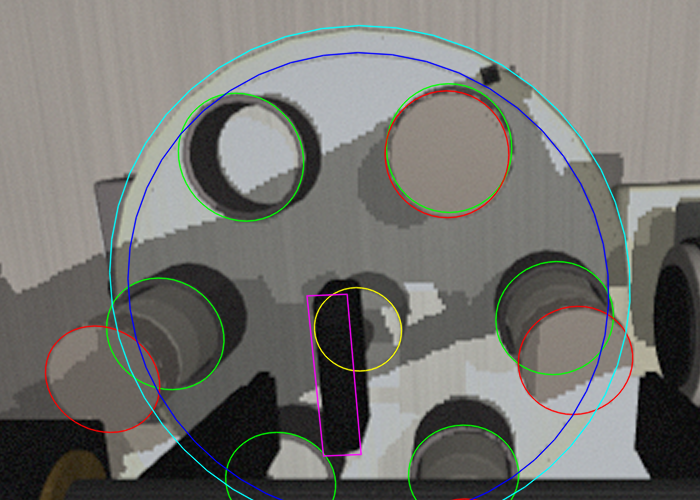

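View pics/w3c.png

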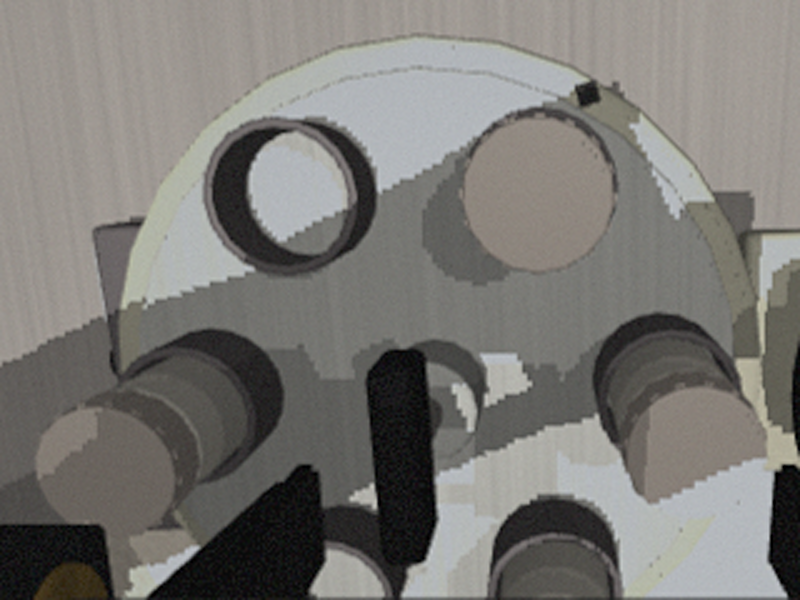

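Run:
```python
from ov import *
from scipy.optimize import least_squares
p=pickle.load(open("w3.pkl","rb"))
c=lambda a,b:(a/2.5+60-.3,b/2.5+50-.3)
obs=[(1,158,c(540,189)),(3,158,c(105,467)),(2,93,c(281,195)),(0,158,c(697,457))]
for k,z,uv in obs: print(k,back(p,uv,z))
def f(q):
    x,y,t=q
    return np.concatenate([back(p,uv,z)[0,:2]-[x+100*np.cos(t+k*np.pi/3),y+100*np.sin(t+k*np.pi/3)] for k,z,uv in obs])
s=least_squares(f,[504,297,0.03]);print(s.x,s.fun.round(1))
```

```text
1 [[553.23794407 386.80593407 158.        ]]
3 [[405.2442814  296.46598391 158.        ]]
2 [[453.23306567 382.91501423  93.        ]]
0 [[605.18687338 298.42378191 158.        ]]
[5.04972457e+02 2.97857851e+02 1.72501408e-02] [-0.2  1.5  0.3  0.3 -0.3 -0.7  0.2 -1.2]
```

>>> send_rows(plan="20 -1 0 -0.009 80; 20 0 0 0 80; 15 0 0 0 75; 7 0 0 0 70; 0 0 20 0 70; 0 0 20 0 70; 0 0 0 0 70; 0 0 0 0 70")

```text
t: 4.55
eef_pos: [551.9, 393.9, 221.9]
tcp_rot: [-3.141, 0.001, 1.574]
ft_force: [0.1, -0.3, 0.2]
opening: 0.739
```

```bash
python3 -c "
from cell import env
print(env.state())"; python3 shot.py wrist w4
```

```text
{'t': 4.55, 'joints': array([ 5.22775039e-01,  5.62549880e-01,  1.40713197e+00, -4.29111104e-04,
        1.17233501e+00,  5.19598366e-01]), 'qvel': array([ 0.00703615,  0.01424403,  0.00855708, -0.00095968, -0.00267345,
        0.00294036]), 'tau': array([ 7.23347068e-02, -6.54976916e+01, -2.61888027e+01,  8.40542000e-02,
       -8.09185649e-02,  2.46357149e-04]), 'eef_pos': array([551.86221742, 393.94649222, 221.8615757 ]), 'tcp_rot': array([-3.14142075e+00,  5.53882722e-04,  1.57413963e+00]), 'ft_force': array([ 0.06750858, -0.32138129,  0.24164958]), 'moment': array([ 0.04902341, -0.03307997,  0.01221988]), 'opening': 0.7386363460161679}
4.6 [551.8167926  393.8631165  221.80760821] [-3.14131846e+00  6.13607933e-04  1.57410685e+00] [553.22315748 467.56029997 392.19086709]
```

View pics/w4.png

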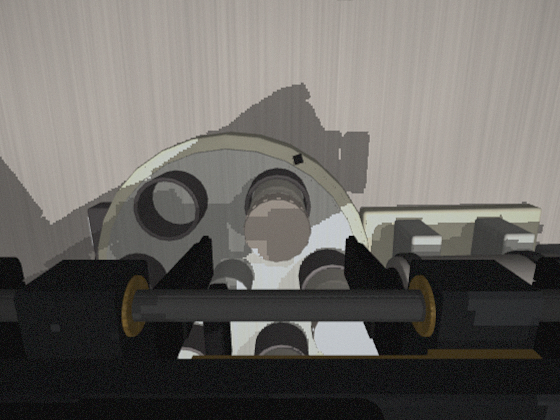

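Run:
```python
from ov import *
p=pickle.load(open("w4.pkl","rb"))
im=overlay(p,504.7,297.6,.025); cv2.imwrite("pics/w4o.png",im[250:650,150:750])
print(back(p,(277.3,229.5),158))
```

```text
[[552.88592065 386.14105439 158.        ]]
```

View pics/w4o.png

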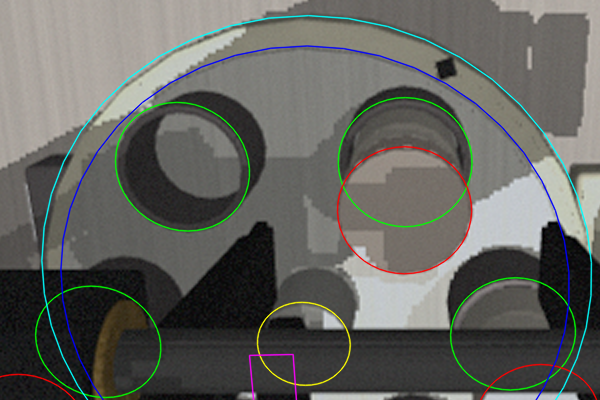

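>>> send_rows(plan="-8 1 0 -0.003 70; 0 0 0 0 70; 0 0 30 0 70; 0 0 30 0 70; 0 0 25 0 70; 0 0 10 0 70; 0 0 0 0 70; 0 0 0 0 70")

```text
t: 5.4
eef_pos: [556.5, 385.3, 131.8]
tcp_rot: [3.132, -0.005, 1.575]
ft_force: [-0.7, -0.3, 0.1]
opening: 0.738
```

>>> send_rows(plan="0 -3 0 0 70; 0 0 0 0 70; 0 0 0 0 70")

```text
t: 5.7
eef_pos: [554.3, 385.8, 135.1]
tcp_rot: [3.128, -0.007, 1.575]
ft_force: [-0.3, -0.6, -0.3]
opening: 0.737
```

>>> send_rows(plan="0 -1.5 6 0 70; 0 0 6 0 70; 0 0 6 0 70; 0 0 0 0 70; 0 0 0 0 70; 0 0 0 0 70")

```text
t: 6.3
eef_pos: [553.0, 386.1, 115.8]
tcp_rot: [3.127, -0.007, 1.576]
ft_force: [0.4, -0.5, -0.1]
opening: 0.735
```

Now close gently (x-centring measurement).

>>> send_rows(plan="0 0 0 0 45; 0 0 0 0 40; 0 0 0 0 40; 0 0 0 0 40; 0 0 0 0 40; 0 0 0 0 40")

```text
t: 6.9
eef_pos: [552.9, 386.1, 116.4]
tcp_rot: [3.127, -0.008, 1.575]
ft_force: [-0.8, -0.1, -0.1]
opening: 0.506
```

>>> send_rows(plan="0 0 -8 0 40; 0 0 -10 0 40; 0 0 -12 0 40; 0 0 -15 0 40; 0 0 -20 0 40; 0 0 -25 0 40; 0 0 -25 0 40; 0 0 -15 0 40")

```text
t: 7.7
eef_pos: [550.3, 384.5, 254.7]
tcp_rot: [3.129, -0.006, 1.575]
ft_force: [-0.3, 0.5, -2.8]
opening: 0.495
```

>>> send_rows(plan="-20 0 0 0 40; -25 0 0 0 40; -20 0 0 0 40; 0 0 0 0 40; 0 0 0 0 40; 0 0 0 0 40; 0 0 0 0 40")

```text
t: 8.4
eef_pos: [550.2, 315.6, 259.7]
tcp_rot: [3.123, -0.009, 1.576]
ft_force: [0.5, -0.3, -2.8]
opening: 0.503
```

```bash
python3 shot.py wrist w5
python3 - <<'E'
from ov import *
p=pickle.load(open("w5.pkl","rb"))
im=overlay(p,504.7,297.6,.025); cv2.imwrite("pics/w5o.png",im[0:560,0:800])
E
```

```text
8.45 [550.14079165 315.68818703 259.58279976] [ 3.12330412 -0.0087612   1.57607404] [548.24014592 387.59864534 430.62756071]
```

View pics/w5o.png

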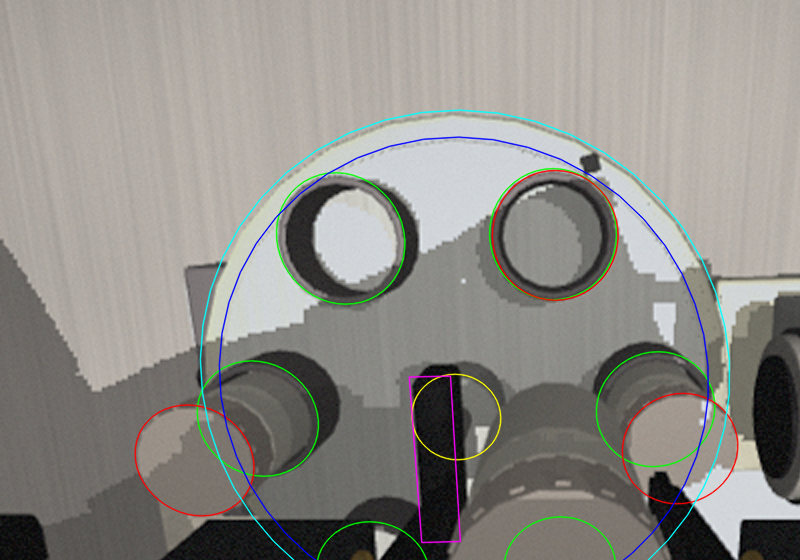

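Run:
```python
from h import *
import pickle
p=pickle.load(open("w5.pkl","rb"))
x0,y0,w,h=232,70,90,90; S=7
im=cv2.resize(p["image"][y0:y0+h,x0:x0+w,::-1],None,fx=S,fy=S,interpolation=cv2.INTER_CUBIC)
im=np.clip(im*1.5,0,255).astype(np.uint8)
for (cx,cy),col in [((552.5,385.4),(0,255,0)),((553,385.0),(0,0,255))]:
  for r in (30,26):
    X=cyl(cx,cy,r,0,93)[48:]
    cv2.polylines(im,[np.round(((proj(p,X)-[x0,y0]+.5)*S)*8).astype(int)],True,col,1,cv2.LINE_AA,3)
cv2.imwrite("pics/w5z.png",im[:600])
```

```text
(no output)
```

View pics/w5z.png

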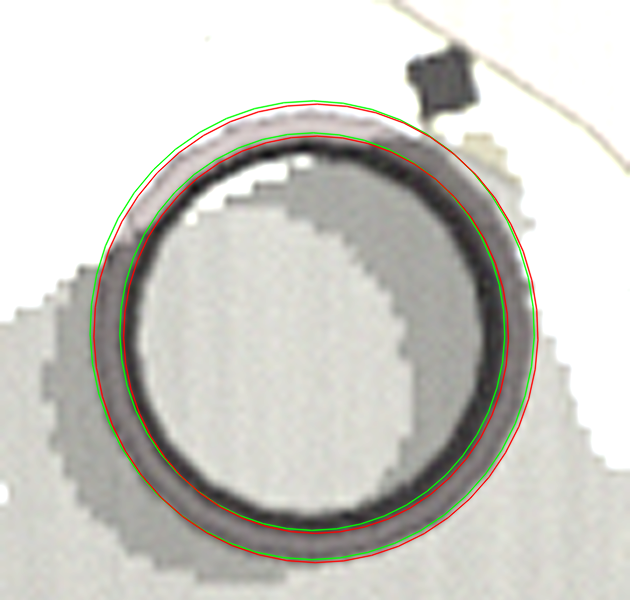

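>>> send_rows(plan="-20 0 0 0 40; -40 0 0 0 40; -40 0 0 0 40; -40 0 0 0 40; -40 0 0 0 40; -40 0 0 0 40; -40 0 0 0 40; -40 0 0 0 40")

```text
t: 9.25
eef_pos: [550.7, 8.0, 255.3]
tcp_rot: [3.124, -0.008, 1.587]
ft_force: [1.2, 0.9, -2.4]
opening: 0.503
```

>>> send_rows(plan="-40 -5 0 0 40; -40 -15 0 0 40; -40 -20 0 0 40; -40 -20 0 0 40; -30 -15 0 0 40; -20 -8 0 0 40; 0 0 0 0 40; 0 0 0 0 40")

```text
t: 10.05
eef_pos: [464.4, -218.1, 251.6]
tcp_rot: [3.124, -0.007, 1.583]
ft_force: [0.2, 0.6, -3.0]
opening: 0.502
```

>>> send_rows(plan="-18 -6 0 0 40; -19 -6 10 0 40; 0 0 20 0 40; 0 0 25 0 40; 0 0 25 0 40; 0 0 15 0 40; 0 0 0 0 40; 0 0 0 0 40")

```text
t: 10.85
eef_pos: [457.6, -249.9, 154.3]
tcp_rot: [3.121, -0.005, 1.593]
ft_force: [-1.2, -0.2, -2.2]
opening: 0.502
```

```bash
python3 shot.py side s1; python3 shot.py scene s2
python3 - <<'E'
from h import *
import pickle
for t,(x0,y0,w,h) in {"s1":(210,240,160,140),"s2":(170,110,160,120)}.items():
    p=pickle.load(open(t+".pkl","rb")); S=5
    im=cv2.resize(p["image"][y0:y0+h,x0:x0+w,::-1],None,fx=S,fy=S,interpolation=cv2.INTER_CUBIC)
    a=np.radians(-19.4); R=np.array([[np.cos(a),-np.sin(a)],[np.sin(a),np.cos(a)]])
    for z in (0,45):
        X=np.c_[np.array([[130,85],[-130,85],[-130,-85],[130,-85]])@R.T+[513.6,-276],np.full(4,z)]
        cv2.polylines(im,[np.round(((proj(p,X)-[x0,y0]+.5)*S)*8).astype(int)],True,(0,255,0),1,cv2.LINE_AA,3)
    X=cyl(452.3,-255.4,24,0,3)[48:]
    cv2.polylines(im,[np.round(((proj(p,X)-[x0,y0]+.5)*S)*8).astype(int)],True,(0,0,255),1,cv2.LINE_AA,3)
    cv2.imwrite(f"pics/{t}z.png",im[:600])
E
```

```text
10.9 [ 457.56074035 -249.90977972  154.46341416] [ 3.12088682 -0.00530741  1.59259456] [ 256.38577654 -935.91444014  893.15770974]
10.95 [ 457.57527949 -250.15838352  154.74820321] [ 3.12037607 -0.0048645   1.59236417] [1196.1793491   601.0032496   992.98088027]
```

View pics/s1z.png

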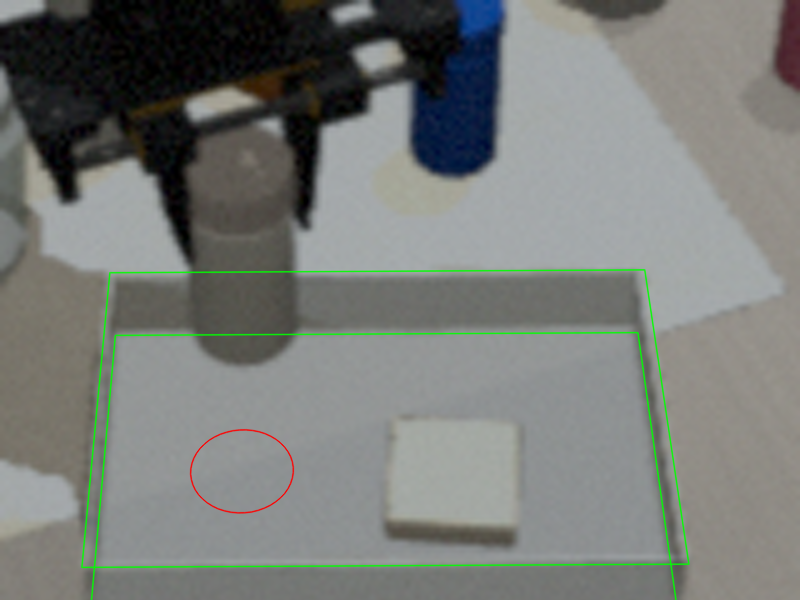

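View pics/s2z.png

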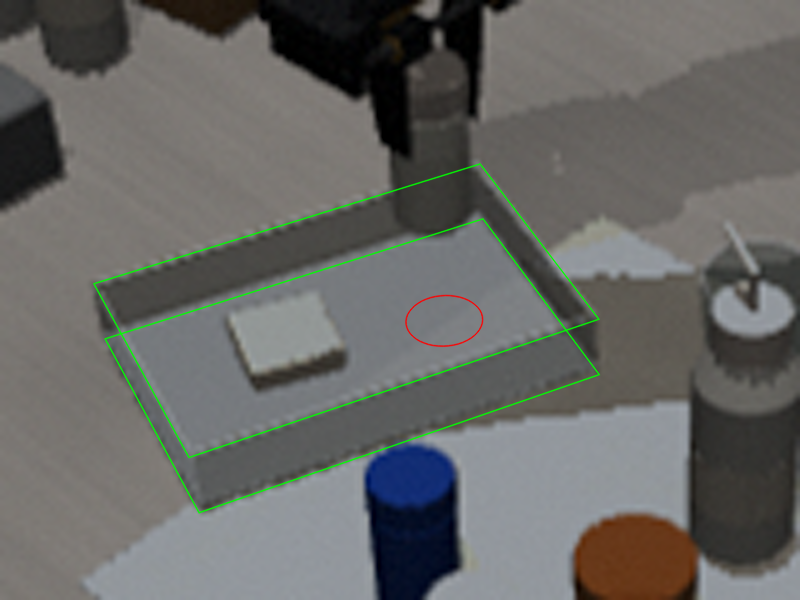

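>>> send_rows(plan="-5 -5 20 0 40; 0 0 20 0 40; 0 0 15 0 40; 0 0 10 0 40; 0 0 5 0 40; 0 0 0 0 40; 0 0 0 0 40")

```text
t: 11.65
eef_pos: [457.7, -256.5, 88.6]
tcp_rot: [3.111, 0.003, 1.594]
ft_force: [-0.9, -0.2, -2.6]
opening: 0.5
```

>>> send_rows(plan="0 -3 5 0 40; 0 0 5 0 40; 0 0 4 0 40; 0 0 2 0 40; 0 0 0 0 40; 0 0 0 0 40")

```text
t: 12.25
eef_pos: [455.5, -257.1, 72.5]
tcp_rot: [3.109, 0.004, 1.594]
ft_force: [0.1, 0.3, -3.1]
opening: 0.503
```

>>> send_rows(plan="0 0 2 0 40; 0 0 1.5 0 40; 0 0 1 0 40; 0 0 1 0 40; 0 0 0 0 40")

```text
t: 12.75
eef_pos: [455.9, -257.2, 66.8]
tcp_rot: [3.109, 0.004, 1.594]
ft_force: [-0.3, -0.9, -1.9]
opening: 0.498
```

>>> send_rows(plan="0 0 0.7 0 40; 0 0 0.7 0 40; 0 0 0 0 40")

```text
t: 13.05
eef_pos: [456.0, -257.6, 66.9]
tcp_rot: [3.108, 0.005, 1.594]
ft_force: [-0.2, 0.4, -1.9]
opening: 0.504
```

>>> send_rows(plan="0 0 1.5 0 40; 0 0 1 0 40; 0 0 0 0 40")

```text
t: 13.35
eef_pos: [456.3, -258.3, 66.9]
tcp_rot: [3.106, 0.008, 1.595]
ft_force: [0.4, 0.7, -2.7]
opening: 0.502
```

>>> send_rows(plan="0 0 3 0 40; 0 0 0 0 40")

```text
t: 13.55
eef_pos: [457.6, -259.7, 66.3]
tcp_rot: [3.103, 0.011, 1.595]
ft_force: [0.9, 0.2, -1.9]
opening: 0.503
```

```bash
python3 shot.py side s3
python3 - <<'E'
from h import *
import pickle
for t,(x0,y0,w,h) in {"s3":(210,260,160,120)}.items():
    p=pickle.load(open(t+".pkl","rb")); S=5
    im=cv2.resize(p["image"][y0:y0+h,x0:x0+w,::-1],None,fx=S,fy=S,interpolation=cv2.INTER_CUBIC)
    for z in (3,108):
      X=cyl(456,-258,24,0,z)[48:]
      cv2.polylines(im,[np.round(((proj(p,X)-[x0,y0]+.5)*S)*8).astype(int)],True,(0,0,255),1,cv2.LINE_AA,3)
    cv2.imwrite(f"pics/{t}z.png",im[:600])
E
```

```text
13.6 [ 457.72597359 -259.71678373   66.16694967] [3.10236581 0.01135685 1.59514135] [ 256.38577654 -935.91444014  893.15770974]
```

View pics/s3z.png

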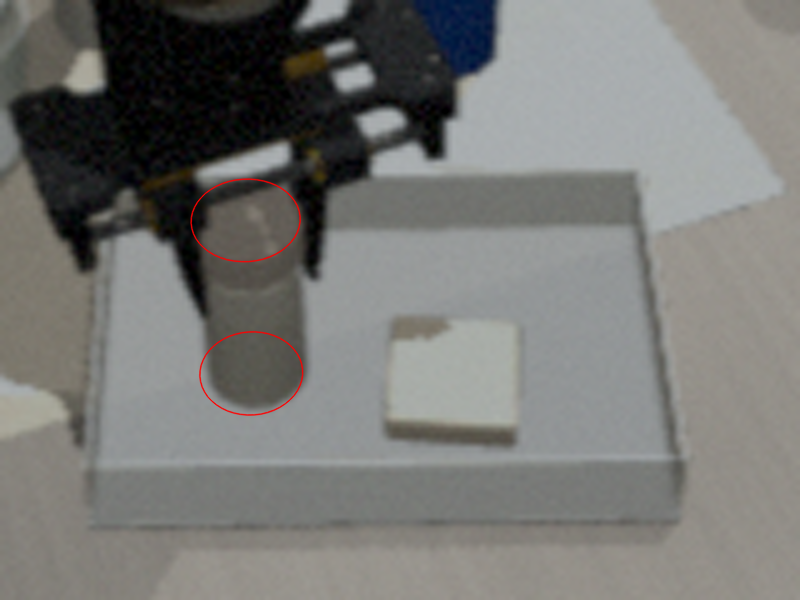

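```bash
python3 -c "
from cell import env
import numpy as np
np.set_printoptions(precision=3,suppress=True)
for i in range(1):
    s=env.state(); print(s)"
```

```text
{'t': 13.6, 'joints': array([-0.65 ,  0.55 ,  1.969,  0.028,  0.585, -0.698]), 'qvel': array([ 0.001,  0.013,  0.007,  0.005, -0.005,  0.002]), 'tau': array([ -0.019, -55.576, -15.44 ,   0.022,   0.074,   0.002]), 'eef_pos': array([ 457.726, -259.717,   66.167]), 'tcp_rot': array([3.102, 0.011, 1.595]), 'ft_force': array([-0.128, -0.377, -1.932]), 'moment': array([ 0.027, -0.025,  0.012]), 'opening': 0.503764627136967}
```

```bash
python3 shot.py scene s4;  python3 shot.py wrist s5
python3 - <<'E'
import cv2,numpy as np
a=cv2.imread("pics/s4.png")[60:260,130:400]; cv2.imwrite("pics/s4z.png",cv2.resize(a,None,fx=2.9,fy=2.9,interpolation=cv2.INTER_CUBIC))
E
```

```text
13.65 [ 457.72940245 -259.64980552   65.96537019] [3.10248395 0.01115257 1.59513617] [1196.1793491   601.0032496   992.98088027]
13.7 [ 457.74642689 -259.64334431   65.95121736] [3.10259211 0.01110044 1.59522578] [ 450.81908366 -184.4287134   235.37603494]
```

View pics/s4z.png

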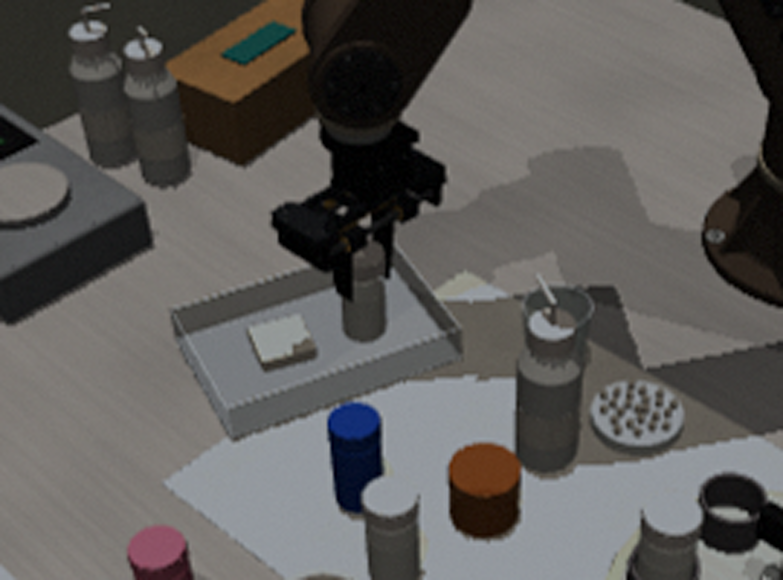

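View pics/s5.png

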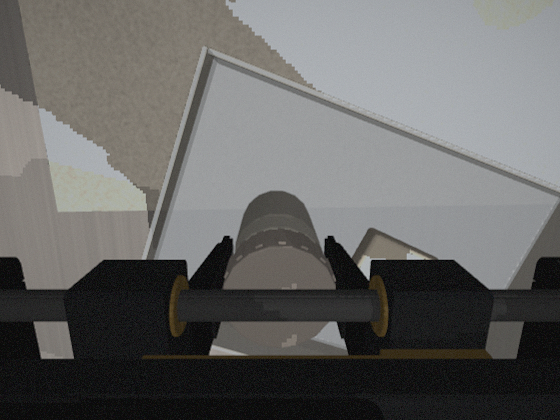

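>>> send_rows(plan="0 0 0 0 50; 0 0 0 0 52; 0 0 0 0 56; 0 0 0 0 62; 0 0 0 0 70; 0 0 0 0 70; 0 0 0 0 70; 0 0 0 0 70")

```text
t: 14.5
eef_pos: [457.6, -259.3, 64.8]
tcp_rot: [3.104, 0.01, 1.595]
ft_force: [0.2, -0.1, -0.3]
opening: 0.732
```

```bash
python3 shot.py side s6;  python3 shot.py scene s7
python3 - <<'E'
import cv2,numpy as np
a=cv2.imread("pics/s6.png")[250:380,210:370];b=cv2.imread("pics/s7.png")[130:230,180:300]; cv2.imwrite("pics/s67.png",np.hstack([cv2.resize(x,(400,400),interpolation=cv2.INTER_CUBIC) for x in (a,b)]))
E
```

```text
14.55 [ 457.58652735 -259.28885031   64.79400143] [3.10376661 0.0099214  1.59517576] [ 256.38577654 -935.91444014  893.15770974]
14.6 [ 457.6153615  -259.26683484   64.81063873] [3.10371341 0.00996304 1.59521851] [1196.1793491   601.0032496   992.98088027]
```

View pics/s67.png

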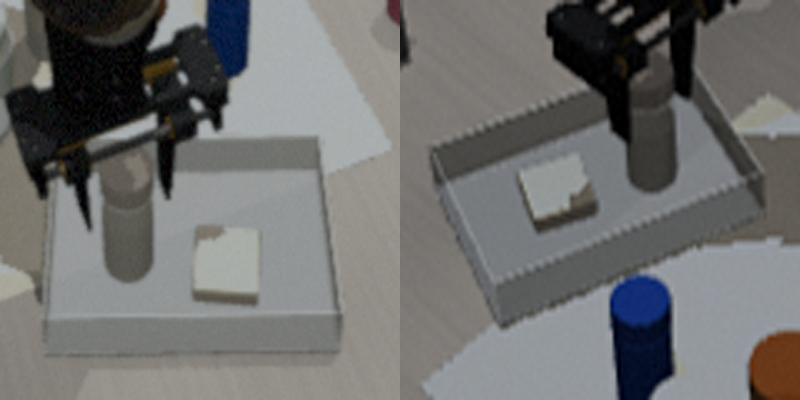

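>>> send_rows(plan="0 0 -10 0 70; 0 0 -20 0 70; 0 0 -30 0 70; 0 0 -30 0 70; 0 0 -30 0 70; 0 0 -30 0 70; 20 20 -10 0.012 70; 30 30 0 0.012 70")

```text
t: 15.4
eef_pos: [498.8, -207.9, 237.9]
tcp_rot: [3.102, 0.01, 1.565]
ft_force: [1.2, -0.8, -0.4]
opening: 0.737
```

>>> send_rows(plan="30 30 0 0 70; 30 30 0 0 70; 30 35 0 0 70; 30 30 0 0 70; 15 15 0 0 70; 5 5 0 0 70; 0 0 0 0 70; 0 0 0 0 70")

```text
t: 16.2
eef_pos: [649.7, -59.9, 249.7]
tcp_rot: [3.097, 0.012, 1.567]
ft_force: [-0.6, -0.3, -0.0]
opening: 0.738
```

```bash
python3 shot.py wrist f1
```

```text
16.25 [649.60823916 -60.1155961  249.80777533] [3.09674237 0.01218983 1.56640483] [643.94805244  15.74187089 419.01970821]
```

View pics/f1.png

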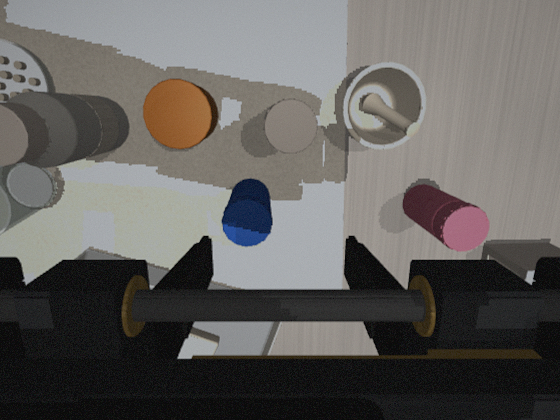

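Run:
```python
from h import *
import pickle
p=pickle.load(open("f1.pkl","rb"))
print(back(p,(290.5,126),105), back(p,(385,104),55), back(p,(180,114),62), back(p,(247,224),105))
```

```text
[[ 6.68950407e+02 -4.31480377e-01  1.05000000e+02]] [[769.81100584  18.47181999  55.        ]] [[563.00798046   9.46900601  62.        ]] [[627.9152371  -91.55538899 105.        ]]
```

>>> send_rows(plan="0 0 0 -0.14 70; 0 0 0 -0.14 70; 0 0 0 -0.14 70; 0 0 0 -0.14 70; 0 0 0 -0.14 70; 0 0 0 -0.14 70; 0 0 0 -0.14 70; 0 0 0 -0.14 70")

```text
t: 17.05
eef_pos: [643.3, -70.1, 252.5]
tcp_rot: [3.136, 0.046, 2.717]
ft_force: [-0.4, 0.9, -0.1]
opening: 0.738
```

>>> send_rows(plan="0 0 0 -0.14 70; 0 0 0 -0.14 70; 0 0 0 -0.14 70; 0 0 0 0 70; 0 0 0 0 70")

```text
t: 17.55
eef_pos: [639.6, -76.0, 254.1]
tcp_rot: [-3.127, 0.044, -3.137]
ft_force: [0.7, -0.5, 0.0]
opening: 0.736
```

>>> send_rows(plan="-4 15 0 -0.004 70; -5 20 0 0 70; -5 20 0 0 70; -5 15 0 0 70; -2 8 5 0 70; 0 0 10 0 70; 0 0 15 0 70; 0 0 15 0 70")

```text
t: 18.35
eef_pos: [663.7, 6.3, 207.9]
tcp_rot: [-3.127, 0.047, 3.135]
ft_force: [0.1, -0.2, -1.1]
opening: 0.736
```

>>> send_rows(plan="0 0 15 0 70; 0 0 15 0 70; 0 0 15 0 70; 0 0 12 0 70; 0 0 8 0 70; 0 0 0 0 70; 0 0 0 0 70")

```text
t: 19.05
eef_pos: [664.4, 2.5, 133.7]
tcp_rot: [-3.127, 0.04, 3.13]
ft_force: [-0.3, 0.1, 0.3]
opening: 0.733
```

>>> send_rows(plan="-2 -2 10 0 70; 0 0 12 0 70; 0 0 12 0 70; 0 0 12 0 70; 0 0 10 0 70; 0 0 6 0 70; 0 0 0 0 70; 0 0 0 0 70")

```text
t: 19.85
eef_pos: [669.6, -0.8, 66.8]
tcp_rot: [-3.127, 0.041, 3.13]
ft_force: [-0.6, 0.3, -0.9]
opening: 0.736
```

>>> send_rows(plan="0 0 3 0 70; 0 0 0 0 60; 0 0 0 0 52; 0 0 0 0 47; 0 0 0 0 40; 0 0 0 0 40; 0 0 0 0 40; 0 0 0 0 40")

```text
t: 20.65
eef_pos: [670.3, -0.8, 65.1]
tcp_rot: [-3.127, 0.044, 3.13]
ft_force: [0.4, -0.0, -1.1]
opening: 0.502
```

>>> send_rows(plan="0 0 -6 0 40; 0 0 -12 0 40; 0 0 -20 0 40; 0 0 -25 0 40; 0 0 -30 0 40; 0 0 -30 0 40; 0 0 -30 0 40; 0 0 -20 0 40")

```text
t: 21.45
eef_pos: [660.4, 2.2, 246.4]
tcp_rot: [-3.127, 0.038, 3.13]
ft_force: [0.3, -0.7, -2.5]
opening: 0.501
```

>>> send_rows(plan="6 20 -1 0 40; 11 38 0 0 40; 11 40 0 0 40; 11 40 0 0 40; 11 40 0 0 40; 11 40 0 0 40; 11 40 0 0 40; 11 40 0 0 40")

```text
t: 22.25
eef_pos: [579.4, 306.3, 252.2]
tcp_rot: [-3.127, 0.051, 3.122]
ft_force: [0.1, 0.6, -3.0]
opening: 0.505
```

>>> send_rows(plan="11 35 0 0 40; 7 20 0 0 40; 4 10 0 0 40; 0 0 0 0 40; 0 0 0 0 40; 0 0 0 0 40; 0 0 0 0 40")

```text
t: 22.95
eef_pos: [555.5, 376.0, 254.1]
tcp_rot: [-3.128, 0.052, 3.125]
ft_force: [0.3, -0.0, -2.4]
opening: 0.499
```

>>> send_rows(plan="4 5 0 0 40; 4 6 0 0 40; 0 0 10 0 40; 0 0 15 0 40; 0 0 15 0 40; 0 0 15 0 40; 0 0 10 0 40; 0 0 0 0 40")

```text
t: 23.75
eef_pos: [550.7, 385.5, 183.3]
tcp_rot: [-3.127, 0.051, 3.123]
ft_force: [-0.2, -0.4, -2.2]
opening: 0.506
```

>>> send_rows(plan="0 0 0 0 40; 0 0 0 0 40")

```text
t: 23.95
eef_pos: [550.8, 385.7, 183.6]
tcp_rot: [-3.127, 0.052, 3.124]
ft_force: [-0.0, -0.1, -1.8]
opening: 0.503
```

```bash
python3 shot.py scene i1;  python3 shot.py side i2;python3 shot.py wrist i3
python3 - <<'E'
from h import *
import pickle
o=[]
s=(550.8,385.7,183.6)
for t,(x0,y0,w,h) in {"i1":(380,210,90,100),"i2":(185,90,90,100)}.items():
    p=pickle.load(open(t+".pkl","rb")); S=6
    im=cv2.resize(p["image"][y0:y0+h,x0:x0+w,::-1],None,fx=S*.74,fy=S,interpolation=cv2.INTER_CUBIC)
    sc=np.array([S*.74,S])
    for X,c in [(cyl(552.9,385.4,30,0,93)[48:],(0,255,0)),(cyl(549.4,386,24,0,118.5)[48:],(0,0,255)),(cyl(549.4,386,24,0,223.5)[48:],(0,0,255))]:
      cv2.polylines(im,[np.round(((proj(p,X)-[x0,y0]+.5)*sc)*8).astype(int)],True,c,1,cv2.LINE_AA,3)
    o.append(im)
cv2.imwrite(f"pics/i12.png",np.hstack(o))
E
```

```text
24.0 [550.88914263 385.73181275 183.79345625] [-3.12749698  0.05183031  3.1235331 ] [1196.1793491   601.0032496   992.98088027]
24.05 [550.89301067 385.73779888 183.89362181] [-3.12761011  0.05200805  3.12354956] [ 256.38577654 -935.91444014  893.15770974]
24.1 [550.88323542 385.73709264 183.91777626] [-3.1276349   0.05205961  3.12359513] [470.12869022 389.46559806 350.19024679]
```

View pics/i12.png

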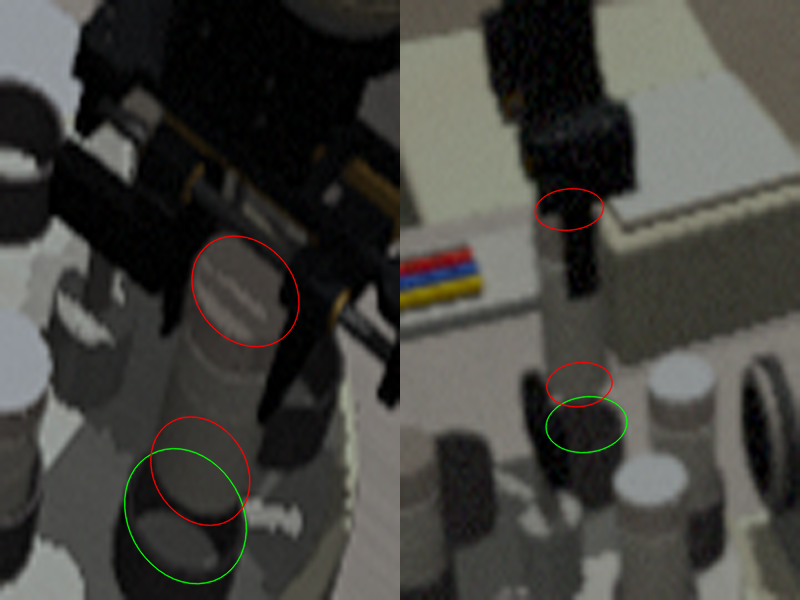

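View pics/i3.png

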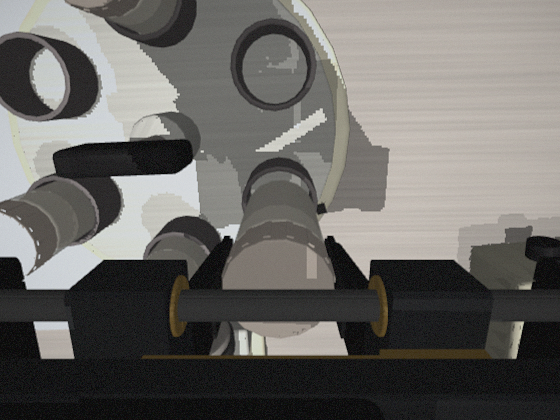

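Run:
```python
from h import *
import pickle
p=pickle.load(open("i3.pkl","rb")); S=5;x0,y0,w,h=210,130,140,120
im=cv2.resize(p["image"][y0:y0+h,x0:x0+w,::-1],None,fx=S,fy=S,interpolation=cv2.INTER_CUBIC)
im=np.clip(im*1.6,0,255).astype(np.uint8)
for X,c in [(cyl(552.9,385.4,30,0,93)[48:],(0,255,0)),(cyl(552.9,385.4,26,0,93)[48:],(0,255,0)),(cyl(549.4,386,24,0,118.5)[48:],(0,0,255)),(cyl(549.4,386,24,0,223.5)[48:],(0,0,255))]:
      cv2.polylines(im,[np.round(((proj(p,X)-[x0,y0]+.5)*S)*8).astype(int)],True,c,1,cv2.LINE_AA,3)
cv2.imwrite(f"pics/i3z.png",im)
```

```text
(no output)
```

View pics/i3z.png

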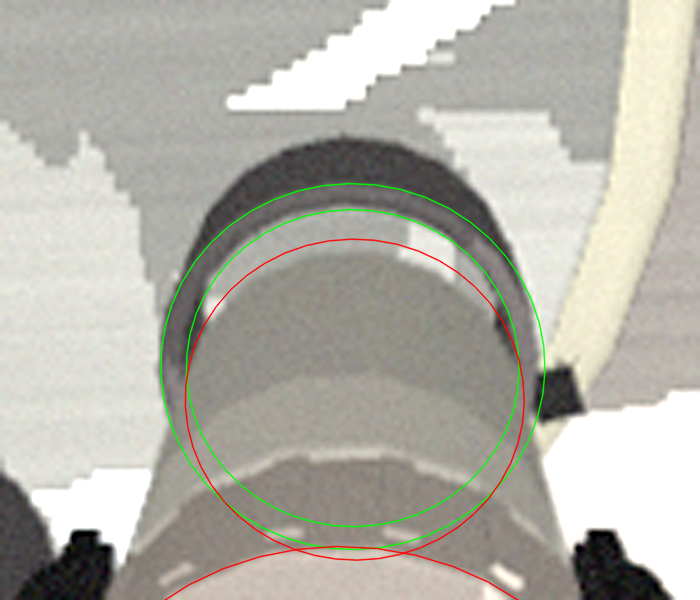

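>>> send_rows(plan="-1.5 -0.3 0 0 40; 0.5 0.1 8 0 40; 0.5 0.1 8 0 40; 0.3 0.1 5 0 40; 0 0 0 0 40; 0 0 0 0 40")

```text
t: 24.7
eef_pos: [552.3, 385.4, 161.4]
tcp_rot: [-3.128, 0.053, 3.124]
ft_force: [-0.4, -0.3, -2.3]
opening: 0.5
```

```bash
python3 shot.py wrist i4
python3 - <<'E'
from h import *
import pickle
from cell import env
s=env.state(); e=s["eef_pos"]; jx,jy,f=e[0]-1.4,e[1]+.3,e[2]-65.1; print(e,s["ft_force"])
p=pickle.load(open("i4.pkl","rb")); S=5;x0,y0,w,h=210,130,140,120
im=cv2.resize(p["image"][y0:y0+h,x0:x0+w,::-1],None,fx=S,fy=S,interpolation=cv2.INTER_CUBIC)
im=np.clip(im*1.6,0,255).astype(np.uint8)
for X,c in [(cyl(552.9,385.4,30,0,93)[48:],(0,255,0)),(cyl(552.9,385.4,26,0,93)[48:],(0,255,0)),(cyl(jx+1.6,jy,24,0,f)[48:],(0,0,255)),(cyl(jx,jy,24,0,f+105)[48:],(0,0,255))]:
      cv2.polylines(im,[np.round(((proj(p,X)-[x0,y0]+.5)*S)*8).astype(int)],True,c,1,cv2.LINE_AA,3)
cv2.imwrite(f"pics/i4z.png",im)
E
```

```text
24.75 [552.30189044 385.36652544 161.40977233] [-3.12788577  0.05249878  3.12353931] [471.46273388 389.04708488 327.64691858]
[552.30189044 385.36652544 161.40977233] [ 0.1328488  -0.20567379 -2.31879262]
```

View pics/i4z.png

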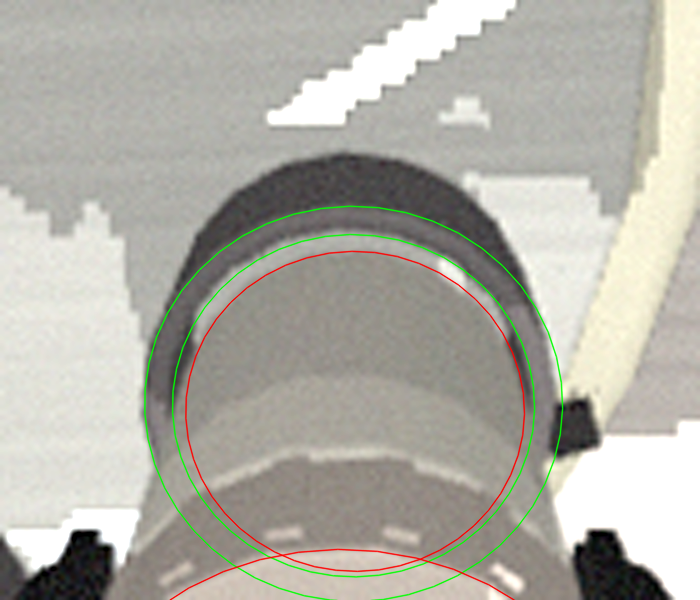

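>>> send_rows(plan="0.2 0.1 6 0 40; 0.3 0.1 6 0 40; 0.3 0.1 6 0 40; 0.3 0.1 5 0 40; 0 0 0 0 40; 0 0 0 0 40")

```text
t: 25.35
eef_pos: [552.4, 385.5, 136.3]
tcp_rot: [-3.128, 0.053, 3.124]
ft_force: [-0.0, -0.6, -2.2]
opening: 0.501
```

Going in freely (25 mm in, 18 to go).

>>> send_rows(plan="0.3 0.1 5 0 40; 0.3 0.1 5 0 40; 0.2 0 4 0 40; 0 0 2 0 40; 0 0 0 0 40; 0 0 0 0 40")

```text
t: 25.95
eef_pos: [552.6, 385.6, 119.0]
tcp_rot: [-3.128, 0.053, 3.124]
ft_force: [0.3, -0.0, -2.5]
opening: 0.504
```

>>> send_rows(plan="0 0 1 0 40; 0 0 1 0 40; 0 0 0 0 40")

```text
t: 26.25
eef_pos: [553.3, 385.8, 118.3]
tcp_rot: [-3.129, 0.055, 3.124]
ft_force: [0.3, 0.8, -2.9]
opening: 0.502
```

>>> send_rows(plan="0 0 0 0 50; 0 0 0 0 52; 0 0 0 0 56; 0 0 0 0 62; 0 0 0 0 70; 0 0 0 0 70; 0 0 0 0 70; 0 0 0 0 70")

```text
t: 27.05
eef_pos: [553.7, 386.1, 118.9]
tcp_rot: [-3.13, 0.056, 3.124]
ft_force: [0.6, 0.0, 0.9]
opening: 0.733
```

>>> send_rows(plan="0.5 0 -10 0 70; 1 0 -15 0 70; 1 0 -20 0 70; 1 0 -25 0 70; 1 0 -20 0 70; 1 0 -15 0 70; 0 0 0 0 70; 0 0 0 0 70")

```text
t: 27.85
eef_pos: [541.3, 387.8, 235.4]
tcp_rot: [-3.133, 0.06, 3.124]
ft_force: [-0.6, 0.6, -0.5]
opening: 0.736
```

```bash
python3 shot.py wrist j1; python3 shot.py scene j2
```

```text
27.9 [541.3828262  387.87821631 235.40022879] [-3.13289362  0.06043033  3.12358306] [459.12053746 390.68499316 401.03587913]
27.95 [541.33243926 387.80378824 234.7449318 ] [-3.13241613  0.05963155  3.1236023 ] [1196.1793491   601.0032496   992.98088027]
```

View pics/j1.png

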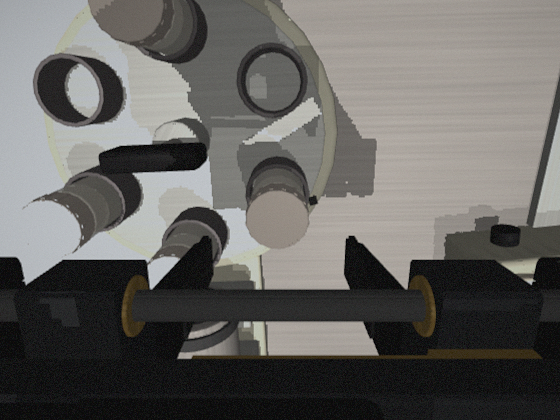

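View pics/j2.png

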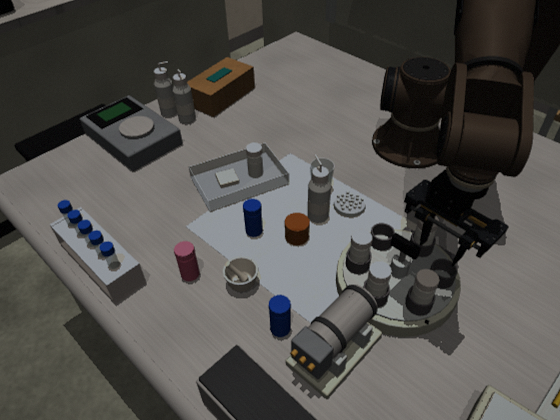

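Run:
```python
from ov import *
p=pickle.load(open("j1.pkl","rb"))
im=overlay(p,504.8,297.6,.025); cv2.imwrite("pics/j1o.png",im[0:560,0:720])
```

```text
(no output)
```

View pics/j1o.png

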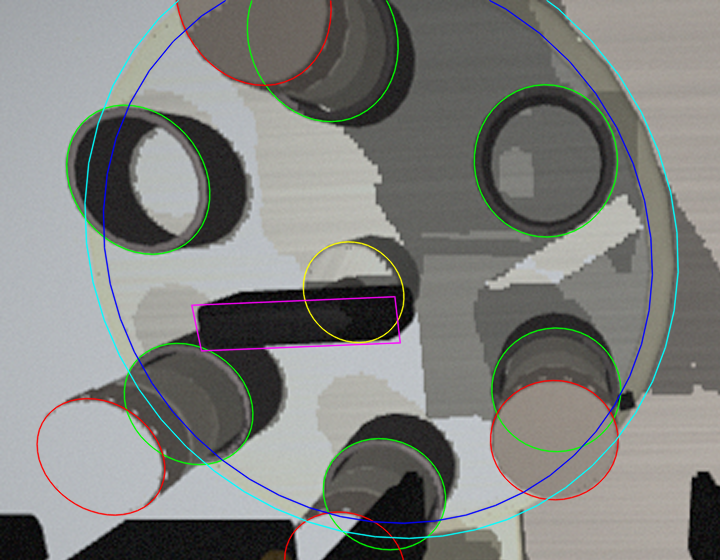

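>>> send_rows(plan="0 0 0 0.139 60; 0 0 0 0.139 60; 0 0 0 0.139 60; 0 0 0 0.139 60; 0 0 0 0.139 60; 0 0 0 0.139 60; 0 0 0 0.139 60; 0 0 0 0.139 60")

```text
t: 28.75
eef_pos: [539.8, 386.2, 226.0]
tcp_rot: [3.104, 0.035, 1.968]
ft_force: [0.7, 0.3, -0.5]
opening: 0.634
```

>>> send_rows(plan="0 0 0 0.139 60; 0 0 0 0.139 60; 0 0 0 0.139 60; 0 0 0 0 60; 0 0 0 0 60")

```text
t: 29.25
eef_pos: [539.0, 385.2, 220.6]
tcp_rot: [3.1, 0.02, 1.535]
ft_force: [0.2, 0.3, 0.6]
opening: 0.631
```

>>> send_rows(plan="-20 -8 0 -0.03 60; -25 -10 0 -0.03 60; -25 -10 0 0 60; -15 -5 0 0 60; 0 0 0 0 60; 0 0 0 0 60; 0 0 0 0 60")

```text
t: 29.95
eef_pos: [505.3, 298.0, 218.7]
tcp_rot: [3.105, 0.025, 1.621]
ft_force: [0.0, 0.1, -1.0]
opening: 0.628
```

```bash
python3 shot.py wrist k1
python3 - <<'E'
from ov import *
p=pickle.load(open("k1.pkl","rb"))
im=overlay(p,504.8,297.6,.025); cv2.imwrite("pics/k1o.png",im[200:800,180:900])
E
```

```text
30.0 [505.29057776 298.11363911 218.59865416] [3.10521302 0.02486566 1.6212939 ] [496.74585385 375.29455629 387.02548461]
```

View pics/k1o.png

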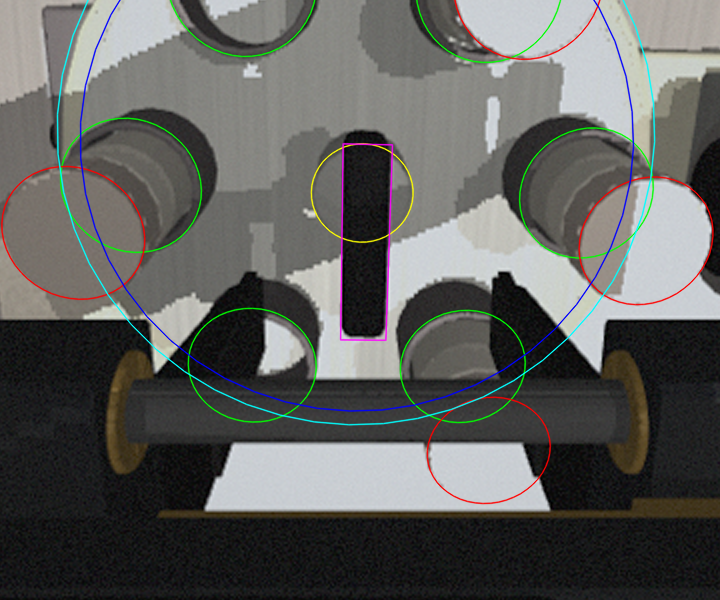

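>>> send_rows(plan="0.7 -3.2 5 0.025 60; 0 0 12 0 60; 0 0 15 0 60; 0 0 15 0 60; 0 0 12 0 60; 0 0 8 0 60; 0 0 0 0 60; 0 0 0 0 60")

```text
t: 30.8
eef_pos: [503.8, 299.1, 144.1]
tcp_rot: [3.107, 0.025, 1.598]
ft_force: [0.3, 0.8, 0.1]
opening: 0.631
```

>>> send_rows(plan="-1.5 1 5 0 60; 0 0 4 0 50; 0 0 2 0 40; 0 0 0 0 30; 0 0 0 0 30; 0 0 0 0 30")

```text
t: 31.4
eef_pos: [506.1, 297.5, 133.9]
tcp_rot: [3.104, 0.024, 1.597]
ft_force: [-0.8, 0.1, 0.5]
opening: 0.327
```

>>> send_rows(plan="0 0 0 0 24; 0 0 0 0 20; 0 0 0 0 16; 0 0 0 0 10; 0 0 0 0 10; 0 0 0 0 10; 0 0 0 0 10")

```text
t: 32.1
eef_pos: [503.6, 297.5, 133.9]
tcp_rot: [3.11, 0.024, 1.597]
ft_force: [1.0, -0.1, 1.3]
opening: 0.174
```

>>> send_rows(plan="0 0 0 0.06 10; 0 0 0 0.1 10; 0 0 0 0.1 10; 0 0 0 0.1 10; 0 0 0 0 10")

```text
t: 32.6
eef_pos: [503.9, 297.4, 134.0]
tcp_rot: [3.103, 0.012, 1.227]
ft_force: [0.7, -0.9, 1.5]
opening: 0.173
```

>>> send_rows(plan="0 0 0 0.1 10; 0 0 0 0.1 10; 0 0 0 0.1 10; 0 0 0 0.1 10; 0 0 0 0.08 10; 0 0 0 0 10; 0 0 0 0 10")

```text
t: 33.3
eef_pos: [503.9, 297.1, 134.0]
tcp_rot: [3.102, -0.006, 0.752]
ft_force: [-0.3, -1.2, 1.2]
opening: 0.173
```

>>> send_rows(plan="0 0 0 0.08 10; 0 0 0 0.06 10; 0 0 0 0.04 10; 0 0 0 0.02 10; 0 0 0 0 10; 0 0 0 0 10")

```text
t: 33.9
eef_pos: [503.9, 297.0, 134.0]
tcp_rot: [3.104, -0.014, 0.564]
ft_force: [-0.3, -0.9, 0.6]
opening: 0.169
```

>>> send_rows(plan="0 0 0 0 14; 0 0 0 0 18; 0 0 0 0 24; 0 0 0 0 32; 0 0 0 0 45; 0 0 0 0 50; 0 0 0 0 50; 0 0 0 0 50")

```text
t: 34.7
eef_pos: [504.6, 297.1, 134.1]
tcp_rot: [3.102, -0.015, 0.569]
ft_force: [-0.4, -0.3, 1.0]
opening: 0.52
```

>>> send_rows(plan="0 0 -8 0 50; 0 0 -15 0 50; 0 0 -20 0 50; 0 0 -20 0 50; 0 0 -20 0 50; -20 0 -10 0 50; -30 0 0 0 50; -20 0 0 0 50")

```text
t: 35.5
eef_pos: [442.1, 261.7, 233.1]
tcp_rot: [3.102, -0.018, 0.569]
ft_force: [0.4, 0.0, -1.0]
opening: 0.524
```

>>> send_rows(plan="-20 0 -10 0 50; 0 0 0 0 50; 0 0 0 0 50; 0 0 0 0 50")

```text
t: 35.9
eef_pos: [423.5, 250.4, 245.4]
tcp_rot: [3.102, -0.021, 0.569]
ft_force: [-0.8, 0.2, 0.2]
opening: 0.522
```

```bash
python3 shot.py wrist l1; python3 shot.py scene l2; python3 shot.py side l3;  python3 - <<'E'
from ov import *
p=pickle.load(open("l2.pkl","rb"))
cv2.imwrite("pics/l2z.png",cv2.resize(p["image"][130:340,160:470,::-1],(800,542),interpolation=cv2.INTER_CUBIC))
p=pickle.load(open("l1.pkl","rb"))
im=overlay(p,504.8,297.6,.025); cv2.imwrite("pics/l1o.png",im[0:600,160:960])
E
```

```text
35.95 [423.56259918 250.4635648  245.20557886] [ 3.1016312  -0.02090045  0.56911915] [480.41895509 293.7330621  417.11630004]
36.0 [423.50317555 250.41870607 244.99362096] [ 3.1016922  -0.02043091  0.56911886] [1196.1793491   601.0032496   992.98088027]
36.05 [423.39645342 250.33157367 244.87044579] [ 3.1017366  -0.02010482  0.56905674] [ 256.38577654 -935.91444014  893.15770974]
```

View pics/l1o.png

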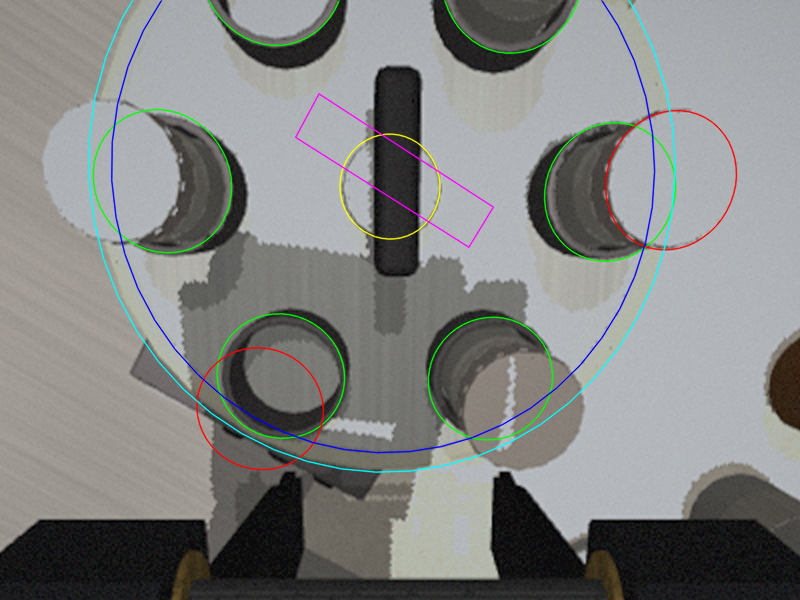

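View pics/l2z.png

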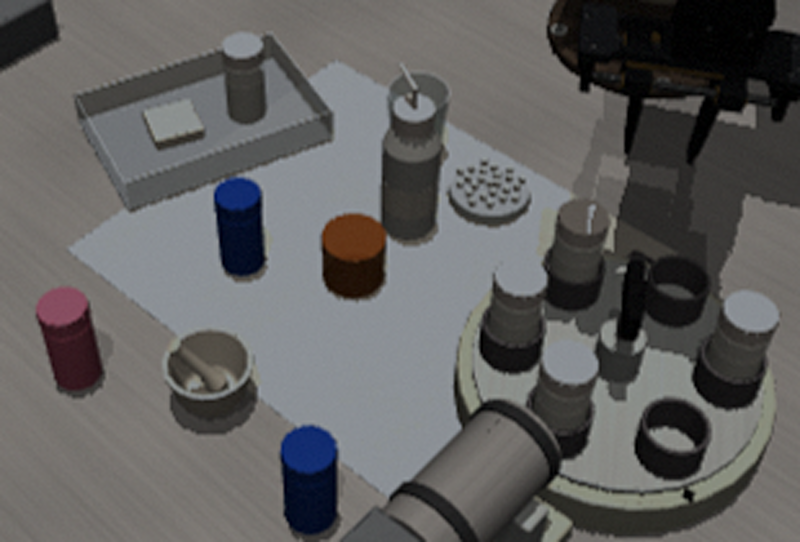

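View pics/l3.png

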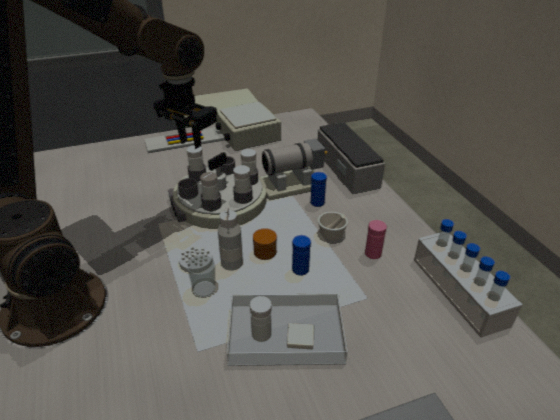

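```bash
python3 -c "
from cell import job_done
print(job_done())"
```

```text
the job is handed in; nothing more can be done
None
```

The job is handed in at about 36 s of the 67 s allowed; the hand-in reports no verdict.

- **Counted jar:** I lifted it out of the loading pocket and stood it upright on the tray floor. It is about 59 mm from the tray's centre along the long axis and clear of the tile.
- **Fresh jar:** I seated it in the same pocket. In the wrist picture its cap matched the model of a jar seated fully down.
- **Carousel:** I gripped the handle, turned it about 1.03 rad clockwise and let go. In the last pictures the pockets line up with the stations again, and the handle stands 60° from where it began. The fresh jar faces the detector and the other three jars are still in their pockets.
- **Surroundings:** The scene and side pictures showed the bottle, squat jar, mortar, beaker, dish and tile apparently where they started. I judged this by eye and did not measure it. The gripper was clear of everything.

Two things did not go cleanly:

- **Tool tilt:** It drifted to about 0.04–0.06 rad during the run, and the moves have no way to correct it. I allowed for it in the grasps and the fitting of the jar.
- **Touch-down:** The wrist force barely changed when either jar met the floor. I judged both placings from height and pictures, not from a clear force signal.

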